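Close up a two-part plaster-casting mould with spring clamps

ROBOT

A 6-joint arm with a two-finger parallel gripper is mounted at the origin on the work surface. World frame = base frame: x ahead of the robot, y to its left, z up, the work surface at z = 0. Lengths are in mm, angles in degrees, forces in N, time in s.
With the tool pointing down it reaches from about 275 to 725 mm from the base axis. Payload 5.6 kg.
Tool frame: the origin (TCP) lies midway between the tips of the shut fingers; the grasp point (between the pads) lies manip.tcp_to_grasp behind it (manip.tcp_to_grasp is the distance from the TCP to the grasp point, in mm); z points along the fingers, y is the line along which they close (so a half turn about z gives the same grasp; the last joint's range is limited). The gripper opens to 85 mm and grips with 20 to 120 N. Pads are 22 mm wide; open, the fingers measure 114 mm over their backs; the gripper's body (76 mm by 85 mm) begins 54 mm behind the grasp point. The pads swing forward as they close: fully open they stand 13 mm farther back than shut.
Start: joints at [84.546, 14.616, 6.199, 0, -81.583, -16.306], TCP at [203.877, 510.81, 231.283] pointing down, gripper open.
Joint ranges: [-168.99, 168.99], [-69.2, 112.95], [-62.41, 85.93], [-164.36, 98.24], [-168.68, -3.75], [-174.98, 174.98]. Speed limits (degrees/s): [147.25, 147.25, 180, 180, 180, 180].

INTERFACE

Orientations are given as [roll, pitch, yaw] about the fixed x, y, z axes, in that order (R = Rz(yaw) Ry(pitch) Rx(roll)).
In Python, from station import manip gives the robot as it stands.
- The arm moves only by the tool carry_out, never from a script. Its argument "steps" is one flat list of numbers, 4 for each row, row after row: the shift along the tool's x, y, z as a fraction of full scale, then the turn about the tool's z as a fraction of full scale. In form: [dx, dy, dz, spin, dx, dy, dz, spin, ...]. A call has 1 to 20 rows; each row shifts and turns the commanded pose from where the row before left it, along the tool's axes as they then stand; what a row does not reach is not made up. Full scale, the value 1, is 0.05 m for a shift and 0.08 rad for a turn. A row lasts 1/10 s, in which the tool goes at most 50 mm and 8.59 degrees, less where a joint would pass 70% of its speed; a pose out of reach is approached as far as the arm can. A call with a number of a shift or a turn outside -1 to 1 is refused whole. A call with a gripper value outside its range is refused whole. "claw" is the opening, from 0 (shut) to 1 (fully open), set as the call begins (left out, the last holds). The fingers move at their own pace and stop on an object; "squeeze" is the grip in N (left out, the last holds). Time passes only in rows, so rows that do not move let the fingers close. It gives the time, the measured TCP pose, the force, the opening and the grip force at its end, in the units of the state.
- manip.read_state(): the state, without advancing time (a new reading comes with each control period).
- manip.grab_frame(name): name is "scene" or "top"; returns the picture (480x640x3 uint8, red, green, blue); there is no depth.
- manip.camera_info(name): a dict with "camera_matrix" (3x3 intrinsics, pixels), "view" (4x4, takes a point from world to camera coordinates). Camera axes: x right, y down, z forward; pixel columns grow to the right and rows downward; lengths in mm; the calibration is good to about 2 mm. A picture is of the moment at which its call begins. camera_info takes no time and is no camera call.
- manip.job_done(): hands the job in; it is judged then, once.
The state is a dict: "clock": time; "joints": joint angles; "joint_velocities": joint speeds; "effort": joint torques, N m; "position": TCP position; "tool_rot": TCP orientation; "force": force on the tool from outside, world axes, zero at the start; "ft_torque": the same for the moment, N m; "finger_gap": opening from 0.0 (shut) to 1.0 (fully open); "grip_force": force on a finger pad.
Only numpy, scipy, OpenCV 4.12 (cv2) and the standard library are available. Lean on these libraries where they do the work, as an engineer would, in place of code of your own. Each camera call takes 0.05 s, during which the arm holds its last target. There are 200 camera calls.

TASK

Get the casting mould ready for pouring: stand the orange front half upright on the jig's board, flat against the blue back half and flush with it at both sides, then turn the red latch a quarter turn clockwise until it clicks over the front half's foot. Then squeeze open every spring clamp lying on the table and slide it on from the side and let it close over the outer edges of the two upright flanges so that it grips both halves, with at least one clamp on each side of the mould, and last of all set the white pouring lid square on top, edges flush. Leave the tape, scissors and screwdriver where they are.

Things in the scene. Friction and masses are not known exactly. Their poses are not given: they have to be found in the camera images.
- jig: jig fixed to the table: 12 mm plywood board (x -130 to 76, y -75 to 75 mm) with the blue back half of the mould and the latch. Origin: table height, middle of the mould, on the parting plane; x away from the latch, z up. The back half is a channel open to -x: 64 mm wide, x 0 to 38 mm, 100 mm tall, 8 mm walls, with a 6 mm flange each side along x = 0 out to y = +-60 mm
- seat (a point): point on the board's top (12 mm above the table), middle of the mould on the parting plane, axes as the jig's. The front half's origin must come here, axes alike. The mould's top is z = 100 mm here
- flange_left (a point): middle of the closed flange pair on the +y side, axes as the jig's: the pair is 12 mm thick (x), 28 mm wide (y -14 to 14 mm), 100 mm tall. Clamps are slid on sideways, lying flat, jaws pointing at the mould, hinge pin 8 to 22 mm outside the flange's end; two fit one above the other, e.g. undersides 38 mm below and 12 mm above this point
- flange_right (a point): the same on the -y side
- latch (a joint): red-winged hold-down latch on a vertical axis at x -95 mm, y 0 of the jig. 0 = open (wing along the jig's y, steel bar to +y), 1.4 rad = locked (along x, bar over the front half's foot); grows clockwise from above. A sprung detent holds it at either end: up to 0.12 N m against turning, and past the middle (0.7) it snaps on by itself
- latch_grip (a point): centre of the latch's red wing: upright plate 44 mm long (along the bar), 12 mm thick, 28 mm tall, its top 14 mm above this point and 78 mm above the table
- front_half: loose orange front half, upright, mirror of the back half: channel 64 mm wide (y), x -38 to 0 mm, 100 mm tall, 8 mm walls, flanges 6 mm thick (x -6 to 0) out to y +-60 mm, thin ribs to x -50 mm, foot 8 mm thick and 40 mm wide to x -58 mm. Origin: underside, middle of its open face; x points out of the open side, z up. 0.18-0.31 kg. Grip it across its 64 mm width at x -20 mm, near the top
- pour_lid: loose white pouring lid: plate 76 (x) by 64 (y) by 8 mm with a round funnel collar in the middle, 44 mm across, 34 mm tall (top 42 mm above the underside). Origin: middle of the underside. Goes on with its long side along the jig's x, either way round. 0.1-0.17 kg
- clip1: spring clamp like a big clothes peg, lying flat, 26 mm high, 90 g. Origin: underside of the 12 mm hinge pin; x to the orange jaws (pads x 20 to 44 mm), z up. Black handles x -60 to -20 mm, 61 mm over their ends at rest. Pinched from above at x -43 mm (4-11 N) they stop parallel, 24 mm outside; jaws gape 22 (throat) to 31 mm (tips); let go, they bite with 9 N
- clip2: spring clamp like a big clothes peg, lying flat, 26 mm high, 90 g. Origin: underside of the 12 mm hinge pin; x to the orange jaws (pads x 20 to 44 mm), z up. Black handles x -60 to -20 mm, 61 mm over their ends at rest. Pinched from above at x -43 mm (4-11 N) they stop parallel, 24 mm outside; jaws gape 22 (throat) to 31 mm (tips); let go, they bite with 9 N
- clip3: spring clamp like a big clothes peg, lying flat, 26 mm high, 90 g. Origin: underside of the 12 mm hinge pin; x to the orange jaws (pads x 20 to 44 mm), z up. Black handles x -60 to -20 mm, 61 mm over their ends at rest. Pinched from above at x -43 mm (4-11 N) they stop parallel, 24 mm outside; jaws gape 22 (throat) to 31 mm (tips); let go, they bite with 9 N
- clip4: spring clamp like a big clothes peg, lying flat, 26 mm high, 90 g. Origin: underside of the 12 mm hinge pin; x to the orange jaws (pads x 20 to 44 mm), z up. Black handles x -60 to -20 mm, 61 mm over their ends at rest. Pinched from above at x -43 mm (4-11 N) they stop parallel, 24 mm outside; jaws gape 22 (throat) to 31 mm (tips); let go, they bite with 9 N
- tape_roll: roll of brown tape lying flat, 104 mm across, 45 mm tall; origin at its underside; leave alone
- scissors: green and yellow scissors lying on the table, about 190 mm long; leave alone
- screwdriver: screwdriver with orange handle lying on the table; leave alone
There are look-alikes about, which are no part of the job. Several things have the shape of the front_half; the one meant has the colours described above.

How it is judged:
By the outcome, as a careful person would: the job done as asked, in the order asked, and still so for the second after the job is handed in, with the robot touching nothing.
Of clip1, clip2, clip3, clip4 only 3 to 4 are there at a start; the rules pass over those that are not, and their reading is None.
At some moment in a run one of clip1, clip2, clip3, clip4, pour_lid may be knocked a few centimetres aside while the robot is not near it.
Once in a run the grip may slacken for a moment while it holds something.
It also fails if it takes over 210 s, if anything falls off the work surface, if the arm or the gripper's body presses on something with over 40 N, if the wrist force passes 120 N, or if a joint passes its speed limit or range.

## Working session

There is one attempt and no reset: what is moved stays moved. The work goes in short steps, Python scripts to look and compute and a tool call to move; the robot and the scene stay as the last step left them, time stands still between calls to the robot, and variables do not carry over. Pictures are saved under pics/ and viewed, at most 14 in all, crops included, and the job is handed in when it is done.

Besides the shell and the picture viewer there is one more tool, called after "Emit:" as name(argument=value, ...), one argument or row to a line, values as JSON. carry_out: Moves the arm, as the interface text tells. Its arguments: {"type":"object","properties":{"steps":{"type":"array"},"claw":{"type":"number"},"squeeze":{"type":"number"}},"required":["steps"]}

```bash
ls; mkdir -p pics; python3 - <<'E'
from station import manip
import cv2
s=manip.read_state()
print(s['clock'],s['position'],s['tool_rot'],manip.tcp_to_grasp)
for n in('scene','top'):
    f=manip.grab_frame(n); cv2.imwrite(f'pics/{n}0.png',f[:,:,::-1])
    print(manip.camera_info(n))
E
```

```text
pics
0.0 [203.6672044  510.35438916 230.36262294] [ 1.79888022e+02 -4.40388526e-03 -2.17635460e+01] 18.700000000000003
{'camera_matrix': array([[581.52384782,   0.        , 321.56691376],
       [  0.        , 581.52384782, 240.94936103],
       [  0.        ,   0.        ,   1.        ]]), 'view': array([[-6.63289586e-01,  7.48251679e-01, -1.28976802e-02,
         3.35087400e+02],
       [ 6.42370518e-01,  5.60419913e-01, -5.22771116e-01,
        -3.45629562e+02],
       [-3.83936248e-01, -3.55033727e-01, -8.52375510e-01,
         1.72520869e+03],
       [ 0.00000000e+00,  0.00000000e+00,  0.00000000e+00,
         1.00000000e+00]])}
{'camera_matrix': array([[479.09941834,   0.        , 318.74177022],
       [  0.        , 479.09941834, 240.8999553 ],
       [  0.        ,   0.        ,   1.        ]]), 'view': array([[ 1.76307552e-02, -9.99558037e-01,  2.39350577e-02,
        -7.43319312e+00],
       [-9.97050472e-01, -1.93648593e-02, -7.42654542e-02,
         5.71880792e+02],
       [ 7.46961306e-02, -2.25551046e-02, -9.96951230e-01,
         1.13437445e+03],
       [ 0.00000000e+00,  0.00000000e+00,  0.00000000e+00,
         1.00000000e+00]])}
```

View pics/top0.png

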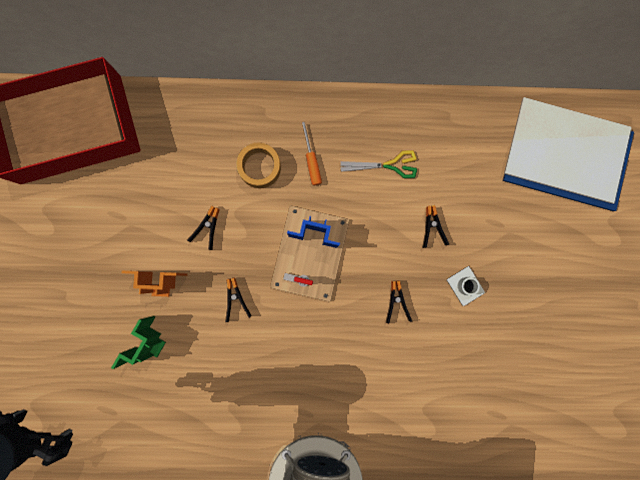

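View pics/scene0.png

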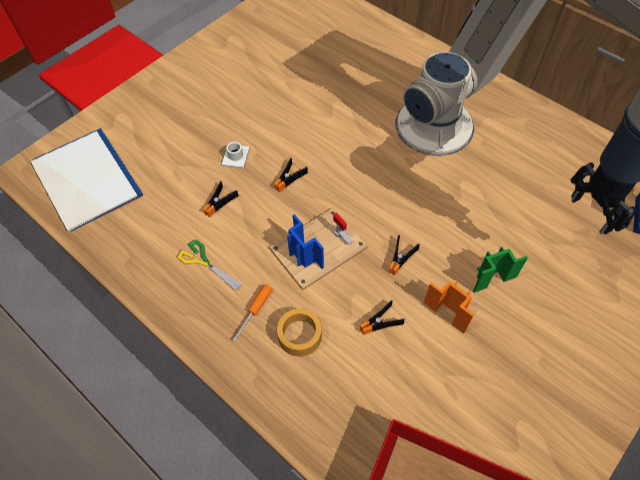

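The top view shows the jig at (312,255) and clips at (210,228), (235,298), (434,226) and (398,300). The lid is at (467,287). Candidates for the front half are the orange piece at (155,282), the green look-alike at (140,342), and the blue fixed back half at (315,232). I choose the orange one and will check it in a close crop.

```bash
cat > h.py <<'E'
from station import manip
import cv2, numpy as np
C={n:manip.camera_info(n) for n in('scene','top')}
def ray(n,uv):
    K,V=C[n]['camera_matrix'],C[n]['view']; R,t=V[:3,:3],V[:3,3]
    return -R.T@t, R.T@np.linalg.solve(K,[uv[0],uv[1],1.])
def onz(n,uv,z):
    o,d=ray(n,uv); return o+d*(z-o[2])/d[2]
def tri(a,b):  # pixel in scene, pixel in top -> point, miss distance
    o1,d1=ray('scene',a);o2,d2=ray('top',b)
    s=np.linalg.lstsq(np.c_[d1,-d2],o2-o1,rcond=None)[0]
    p,q=o1+s[0]*d1,o2+s[1]*d2
    return (p+q)/2,np.linalg.norm(p-q)
def pix(n,p):
    K,V=C[n]['camera_matrix'],C[n]['view']; q=K@(V[:3,:3]@np.asarray(p,float)+V[:3,3]); return q[:2]/q[2]
def crop(f,x,y,w,h,k): return cv2.resize(f[y:y+h,x:x+w,::-1],None,fx=k,fy=k,interpolation=cv2.INTER_NEAREST)
E
python3 - <<'E'
from h import *
t=cv2.imread('pics/top0.png')[:,:,::-1];s=cv2.imread('pics/scene0.png')[:,:,::-1]
a=np.hstack([crop(t,110,255,80,60,5),crop(t,265,200,80,60,5)])
b=np.hstack([crop(s,410,270,80,60,5),crop(s,270,205,80,60,5)])
cv2.imwrite('pics/c0.png',np.vstack([a,b]))
E
```

```text
(no output)
```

View pics/c0.png

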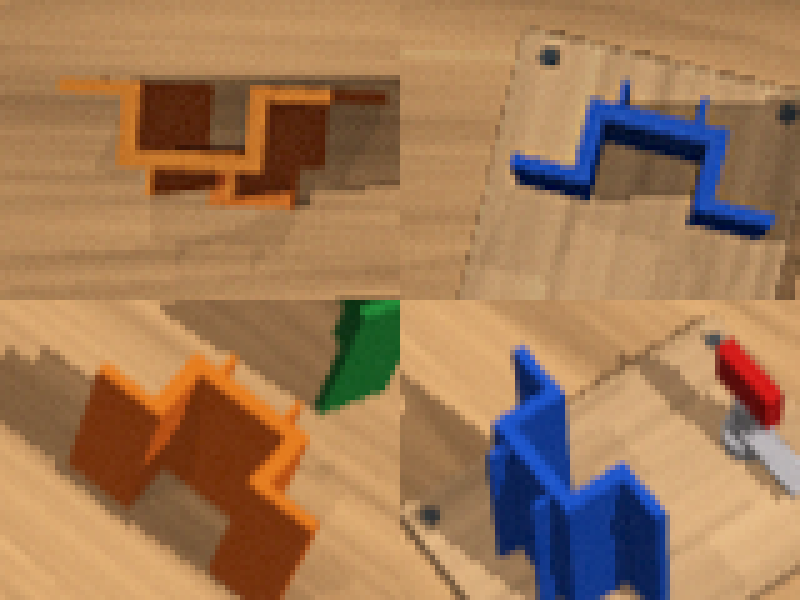

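The crop confirms it: the orange half stands upright at about (155,275), open side up in the picture (+x). The blue back half is at (315,232) opening towards the latch, whose red wing is at (303,281). Now I'll measure.

```bash
cat >> h.py <<'E'
def comps(m,amin):
    n,l,st,c=cv2.connectedComponentsWithStats(m.astype(np.uint8),connectivity=8)
    return [(c[i],np.argwhere(l==i)[:,::-1]) for i in range(1,n) if st[i,4]>=amin]
def world(n,px,z): return np.array([onz(n,p,z)[:2] for p in px])
def pca(P):
    w,v=np.linalg.eigh(np.cov(P.T)); d=v[:,1]; return P.mean(0),np.degrees(np.arctan2(d[1],d[0])),2*np.sqrt(3*w)
E
python3 - <<'E'
from h import *
t=cv2.imread('pics/top0.png'); hsv=cv2.cvtColor(t,cv2.COLOR_BGR2HSV).astype(int)
H,S,V=hsv[...,0],hsv[...,1],hsv[...,2]
for nm,m,z,a in [('orange',(H>8)&(H<18)&(S>200)&(V>180),100,3),('blue',(H>105)&(H<122)&(S>170)&(V>150),112,10),('red',((H<6)|(H>174))&(S>190)&(V>100),78,10)]:
    for c,p in comps(m,a):
        if c[1]>190: print(nm,c.round(1),len(p),*pca(world('top',p,z)))
# lid
m=(S<60)&(V>150)
for c,p in comps(m,60):
    r=cv2.minAreaRect(world('top',p,8).astype(np.float32)); print('white',c.round(1),len(p),r)
m=V<60
for c,p in comps(m,30): print('black',c.round(1),len(p))
for y in range(268,298): print(''.join('#' if (S[y,x]>200 and V[y,x]>180) else '+' if S[y,x]>200 else '.' for x in range(118,195)), y)
for y in range(216,252): print(''.join('#' if (105<H[y,x]<122 and V[y,x]>180) else '+' if 105<H[y,x]<122 and S[y,x]>150 else '.' for x in range(284,345)), y)
E
```

```text
orange [210.1 209.7] 11 [631.49560663 250.26686049] 148.50504590061064 [ 3.89076822 19.42405204]
orange [429.2 209.4] 12 [ 642.59774303 -244.63050933] -176.70978007853037 [ 5.59209966 18.35758558]
orange [434.3 210.1] 19 [ 641.26854555 -256.39430074] -168.00364112406132 [ 5.71936922 20.2671612 ]
orange [215.8 209.2] 5 [632.95557081 237.54883055] -167.30340400088025 [ 2.91617619 10.41966345]
orange [214.5 213.2] 4 [623.73382656 240.14599636] -163.28928097539728 [4.1512921  7.69892141]
orange [131.3 273.6] 26 [485.37363143 419.06305374] 72.10594439413823 [14.7848545  39.75914123]
orange [163.9 273.3] 10 [487.26150503 347.33681017] 85.8573893183256 [ 3.25336281 19.97057025]
orange [171.3 273.3] 3 [487.47934416 330.9560917 ] 136.96068000711736 [3.16048938 5.35211256]
orange [160.5 277. ] 4 [478.94653473 354.48083311] 150.5950295843313 [2.75346649 7.07029711]
orange [232.8 280.2] 6 [474.73975571 194.51900762] -169.9011097351046 [ 5.59362194 11.41505377]
orange [227.7 280.3] 3 [474.17015517 205.95012795] 46.355469745028046 [3.11098041 5.46532973]
orange [160.  284.5] 6 [462.37134984 354.88
[... 6080 characters left out ...]
...............+#####++............. 241
........................................++++++####+++........ 242
.......................................+++++++++++#####+..... 243
.......................................+++++++++++++++#...... 244
............................................+++++++++++...... 245
................................................++++++....... 246
............................................................. 247
............................................................. 248
............................................................. 249
............................................................. 250
............................................................. 251
```

```bash
cat >> h.py <<'E'
def fit2(M,P):  # rigid 2D model->world: yaw deg, origin, residuals
    M,P=np.array(M,float),np.array(P,float); a,b=M-M.mean(0),P-P.mean(0)
    th=np.arctan2((a[:,0]*b[:,1]-a[:,1]*b[:,0]).sum(),(a*b).sum()); R=np.array([[np.cos(th),-np.sin(th)],[np.sin(th),np.cos(th)]])
    o=P.mean(0)-R@M.mean(0); return np.degrees(th),o,np.linalg.norm(P-(M@R.T+o),axis=1)
def subpix(ch,pts,w=2):
    return cv2.cornerSubPix(ch,np.array(pts,np.float32).reshape(-1,1,2),(w,w),(-1,-1),(3,50,.01)).reshape(-1,2)
E
python3 - <<'E'
from h import *
t=cv2.imread('pics/top0.png'); s=cv2.imread('pics/scene0.png')
def go(n,img,ch,z,M,pts):
    q=subpix(ch,pts); P=world(n,q,z); y,o,r=fit2(M,P); print(n,q.round(1).tolist(),'yaw %.2f'%y,o.round(1),r.round(1))
f=lambda i:cv2.subtract(i[...,0],i[...,2])
g=lambda i:cv2.cvtColor(i,cv2.COLOR_BGR2HSV)[...,1]
print('cam',[ray(n,(0,0))[0].round(0) for n in C])
go('top',t,f(t),112,[(6,60),(38,32),(38,-32),(6,-60)],[(287.5,231),(303.5,220),(331,226),(340,242)])
go('top',t,g(t),100,[(0,60),(0,-60),(-38,32)],[(121.6,271),(176,273),(134,288)])
# scene: corners from crop: offsets (410,270)&(270,205), scale5
go('scene',s,f(s),112,[(0,60),(6,60),(38,32),(38,-32),(6,-60)],[(327,240.5),(0,0),(0,0),(0,0),(0,0)]) if 0 else None
b=[((520-400)/5+270,205+(347-300)/5),((560-400)/5+270,205+(397-300)/5),((495-400)/5+270,205+(425-300)/5),((572-400)/5+270,205+(497-300)/5),((622-400)/5+270,205+(465-300)/5),((665-400)/5+270,205+(515-300)/5)]
print(b)
go('scene',s,f(s),112,[(0,-60),(0,60)],[b[0],b[5]])
o=[(410+100/5,270+(365-300)/5),(410+318/5,270+(525-300)/5)]
go('scene',s,g(s),100,[(0,60),(0,-60)],o); go('scene',s,g(s),100,[(0,-60),(0,60)],o)
E
```

```text
cam [array([1107.,  555., 1294.]), array([ 486.,   29., 1174.])]
top [[286.6000061035156, 230.8000030517578], [303.3999938964844, 219.5], [330.29998779296875, 225.8000030517578], [339.6000061035156, 243.3000030517578]] yaw -12.27 [568.1  18.7] [1.1 1.6 1.2 0.6]
top [[120.5999984741211, 271.70001220703125], [176.0, 273.0], [132.8000030517578, 287.5]] yaw -0.93 [489.9 381.7] [2.1 1.2 2.3]
[(294.0, 214.4), (302.0, 224.4), (289.0, 230.0), (304.4, 244.4), (314.4, 238.0), (323.0, 248.0)]
scene [[293.1000061035156, 214.10000610351562], [322.70001220703125, 247.89999389648438]] yaw -11.74 [574.5  18.5] [0.7 0.7]
scene [[430.5, 281.8999938964844], [473.6000061035156, 314.29998779296875]] yaw 178.59 [488.1 380.5] [0. 0.]
scene [[430.5, 281.8999938964844], [473.6000061035156, 314.29998779296875]] yaw -1.41 [488.1 380.5] [0. 0.]
```

```bash
cat >> h.py <<'E'
def plan(x,y,z,yaw):
    s=manip.read_state(); p=np.array(s['position']); y0=s['tool_rot'][2]
    d=(yaw-y0+180)%360-180; u=-np.radians(d)/.08; r=np.radians(yaw)
    e=np.array([x,y,z])-p; L=np.array([e[0]*np.cos(r)+e[1]*np.sin(r), e[0]*np.sin(r)-e[1]*np.cos(r), -e[2]])/50
    print('t %.1f at'%s['clock'],p.round(1),'yaw %.2f'%y0,'gap %.3f'%s['finger_gap'],'-> spin units %.2f'%u,'then shift units',L.round(3),'force',np.round(s['force'],1))
def J(x,y): # jig to world
    r=np.radians(JY); return JO+np.array([x*np.cos(r)-y*np.sin(r),x*np.sin(r)+y*np.cos(r)])
JO=np.array([568.4,18.6]); JY=-12.3
E
python3 -c "
from h import *
plan(469,381.4,160,-1.2)"
```

```text
t 0.1 at [203.7 510.4 230.5] yaw -21.76 gap 1.002 -> spin units -4.49 then shift units [5.359 2.469 1.41 ] force [-0.1  0.1 -0.2]
```

Emit:
carry_out(
  steps=[0, 0, 0, -0.75, 0, 0, 0, -0.75, 0, 0, 0, -0.75, 0, 0, 0, -0.75, 0, 0, 0, -0.75, 0, 0, 0, -0.74, 0.536, 0.247, 0.141, 0, 0.536, 0.247, 0.141, 0, 0.536, 0.247, 0.141, 0, 0.536, 0.247, 0.141, 0, 0.536, 0.247, 0.141, 0, 0.536, 0.247, 0.141, 0, 0.536, 0.247, 0.141, 0, 0.536, 0.247, 0.141, 0, 0.536, 0.247, 0.141, 0, 0.535, 0.247, 0.141, 0, 0, 0, 0, 0, 0, 0, 0, 0],
  claw=1,
)

```text
clock: 1.9
position: [469.3, 381.3, 160.0]
tool_rot: [179.9, 0.1, -1.3]
force: [0.1, 0.5, -0.7]
finger_gap: 0.995
grip_force: 0.0
```

```bash
python3 -c "
from h import *
plan(469,381.4,66,-1.2)
cv2.imwrite('pics/a.png',np.hstack([crop(manip.grab_frame('top'),100,240,100,75,4),crop(manip.grab_frame('scene'),400,240,100,75,4)]))"
```

```text
t 1.9 at [469.3 381.3 160. ] yaw -1.26 gap 0.995 -> spin units -0.01 then shift units [-0.005 -0.003  1.88 ] force [ 0.1  0.5 -0.7]
```

Emit:
carry_out(
  steps=[0, 0, 0.3, 0, 0, 0, 0.3, 0, 0, 0, 0.3, 0, 0, 0, 0.3, 0, 0, 0, 0.3, 0, 0, 0, 0.3, 0, 0, 0, 0.08, 0, 0, 0, 0, 0],
)

```text
clock: 2.8
position: [468.5, 382.1, 66.7]
tool_rot: [180.0, 0.0, -1.1]
force: [-0.5, -0.6, 0.2]
finger_gap: 1.002
grip_force: 0.0
```

Emit:
carry_out(
  steps=[0, 0, 0, 0, 0, 0, 0, 0, 0, 0, 0, 0, 0, 0, 0, 0, 0, 0, 0, 0, 0, 0, 0, 0, 0, 0, 0, 0, 0, 0, 0, 0],
  claw=0,
  squeeze=50,
)

```text
clock: 3.6
position: [470.0, 382.3, 68.2]
tool_rot: [-179.9, -0.1, -1.2]
force: [-0.3, -1.4, 6.1]
finger_gap: 0.74
grip_force: 56.6
```

Emit:
carry_out(
  steps=[0, 0, -0.05, 0, 0, 0, -0.1, 0, 0, 0, -0.15, 0, 0, 0, 0, 0],
)

```text
clock: 4.0
position: [469.7, 382.3, 83.0]
tool_rot: [-179.9, -0.1, -1.2]
force: [0.4, 0.3, -2.4]
finger_gap: 0.743
grip_force: 55.6
```

```bash
python3 -c "
from h import *
plan(469,381.4,66,-1.2)
cv2.imwrite('pics/b.png',np.hstack([crop(manip.grab_frame('top'),100,240,100,75,4),crop(manip.grab_frame('scene'),400,240,100,75,4)]))"
```

```text
t 4.0 at [469.7 382.3  83. ] yaw -1.17 gap 0.743 -> spin units 0.01 then shift units [-0.014  0.019  0.34 ] force [ 0.4  0.3 -2.4]
```

View pics/b.png

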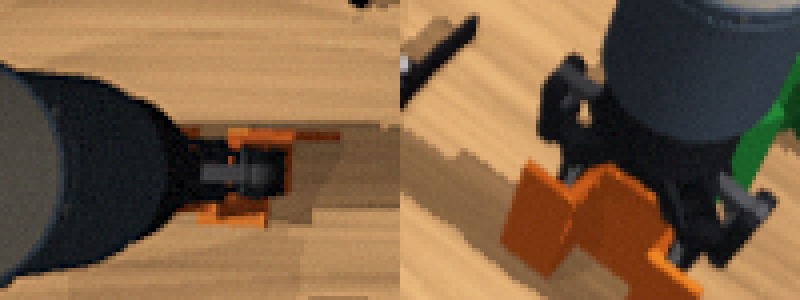

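```bash
python3 -c "
from h import *
plan(*J(-26,0),195,-12.3)"
```

```text
t 4.1 at [469.2 381.9  81.9] yaw -1.18 gap 0.739 -> spin units 2.42 then shift units [ 2.967  6.677 -2.261] force [ 0.1 -0.7 -2.6]
```

Emit:
carry_out(
  steps=[0, 0, -0.323, 0.346, 0, 0, -0.323, 0.346, 0, 0, -0.323, 0.346, 0, 0, -0.323, 0.346, 0, 0, -0.323, 0.346, 0, 0, -0.323, 0.346, 0, 0, -0.323, 0.346, 0.15, 0.3, 0, 0, 0.25, 0.55, 0, 0, 0.27, 0.62, 0, 0, 0.27, 0.62, 0, 0, 0.27, 0.62, 0, 0, 0.27, 0.62, 0, 0, 0.27, 0.62, 0, 0, 0.27, 0.62, 0, 0, 0.27, 0.62, 0, 0, 0.27, 0.62, 0, 0, 0.25, 0.55, 0, 0, 0.157, 0.317, 0, 0, 0, 0, 0, 0],
)

```text
clock: 6.1
position: [542.6, 21.4, 193.8]
tool_rot: [179.9, 0.1, -12.4]
force: [-0.6, 0.1, -2.6]
finger_gap: 0.741
grip_force: 55.8
```

```bash
python3 -c "
from h import *
plan(*J(-26,0),84,-12.3)"
```

```text
t 6.1 at [542.6  21.4 193.8] yaw -12.45 gap 0.741 -> spin units -0.03 then shift units [-0.005 -0.055  2.197] force [-0.6  0.1 -2.6]
```

Emit:
carry_out(
  steps=[0, -0.05, 0, 0, 0, 0, 0.2, 0, 0, 0, 0.35, 0, 0, 0, 0.35, 0, 0, 0, 0.35, 0, 0, 0, 0.35, 0, 0, 0, 0.3, 0, 0, 0, 0.2, 0, 0, 0, 0.06, 0, 0, 0, 0, 0, 0, 0, 0, 0],
)

```text
clock: 7.2
position: [544.2, 26.7, 87.5]
tool_rot: [-180.0, -0.1, -12.3]
force: [0.4, -0.2, -2.1]
finger_gap: 0.739
grip_force: 55.8
```

```bash
python3 -c "
from h import *
plan(*J(-20,0),81,-12.3)
t=manip.grab_frame('top');s=manip.grab_frame('scene')
cv2.imwrite('pics/c.png',np.hstack([crop(t,265,200,80,80,5),crop(s,265,190,80,80,5)]))"
```

```text
t 7.2 at [544.2  26.7  87.5] yaw -12.26 gap 0.739 -> spin units 0.01 then shift units [0.108 0.056 0.13 ] force [ 0.4 -0.2 -2.1]
```

View pics/c.png

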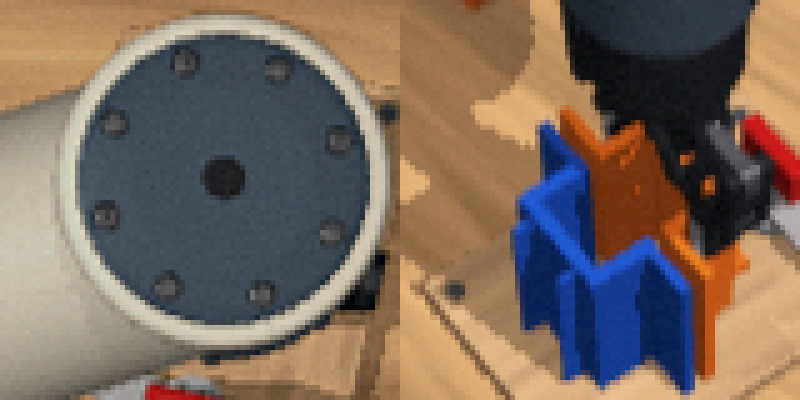

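The scene view shows the orange half just in front of the blue one, top edges at about (385,215) versus (375,218). It's still slightly high and back. I'll settle and re-read the position.

Emit:
carry_out(
  steps=[0, 0, 0, 0, 0, 0, 0, 0, 0, 0, 0, 0],
)

```text
clock: 7.6
position: [543.8, 26.5, 87.0]
tool_rot: [-180.0, -0.0, -12.3]
force: [0.6, 0.4, -1.8]
finger_gap: 0.744
grip_force: 55.8
```

```bash
python3 -c "
from h import *
for i in range(5): plan(*J(-20,0),81,-12.3); manip.grab_frame('top')
t=manip.grab_frame('top');s=manip.grab_frame('scene')
"
```

```text
t 7.6 at [543.8  26.5  87. ] yaw -12.28 gap 0.744 -> spin units 0.00 then shift units [0.115 0.049 0.12 ] force [ 0.6  0.4 -1.8]
t 7.7 at [543.8  26.5  87. ] yaw -12.29 gap 0.742 -> spin units 0.00 then shift units [0.115 0.049 0.119] force [-1.4  0.  -0.9]
t 7.7 at [543.7  26.5  86.9] yaw -12.29 gap 0.739 -> spin units 0.00 then shift units [0.116 0.049 0.119] force [ 0.2  0.8 -2.4]
t 7.8 at [543.7  26.5  86.9] yaw -12.29 gap 0.741 -> spin units 0.00 then shift units [0.116 0.049 0.117] force [ 0.2  0.6 -2.1]
t 7.8 at [543.7  26.5  86.9] yaw -12.28 gap 0.741 -> spin units 0.00 then shift units [0.116 0.049 0.117] force [-0.  -0.1 -0.8]
```

Emit:
carry_out(
  steps=[0, 0.025, 0.04, 0, 0, 0.024, 0.04, 0, 0, 0, 0, 0, 0, 0, 0, 0, 0, 0, 0, 0, 0, 0, 0, 0, 0, 0, 0, 0],
)

```text
clock: 8.65
position: [543.2, 24.1, 82.9]
tool_rot: [-180.0, -0.0, -12.3]
force: [0.1, 0.2, -3.0]
finger_gap: 0.738
grip_force: 62.1
```

```bash
python3 -c "
from h import *
plan(*J(-20,0),81,-12.3)
s=manip.grab_frame('scene')
cv2.imwrite('pics/d.png',crop(s,290,200,70,70,8))"
```

```text
t 8.7 at [543.2  24.1  82.9] yaw -12.28 gap 0.738 -> spin units 0.00 then shift units [0.116 0.001 0.038] force [ 0.1  0.2 -3. ]
```

View pics/d.png

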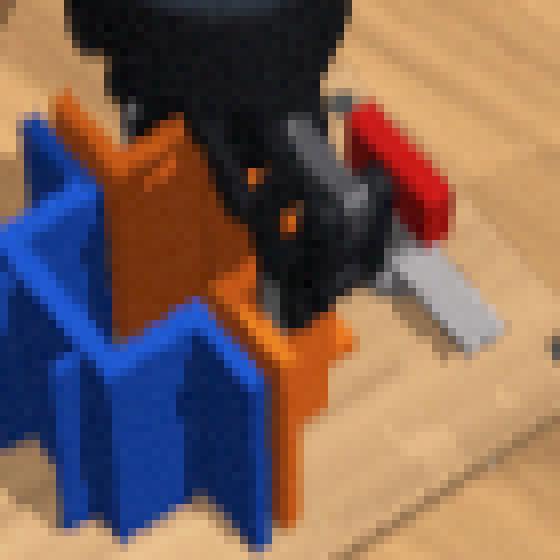

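The orange half is close in front of the blue one, with a gap of a few mm. I'll advance to contact.

Emit:
carry_out(
  steps=[0.03, 0, 0, 0, 0.03, 0, 0, 0, 0.02, 0, 0, 0, 0, 0, 0, 0, 0, 0, 0, 0, 0, 0, 0, 0],
)

```text
clock: 9.3
position: [547.0, 23.2, 82.8]
tool_rot: [180.0, 0.0, -12.3]
force: [0.6, -0.2, -1.8]
finger_gap: 0.74
grip_force: 62.1
```

Emit:
carry_out(
  steps=[0.02, 0, 0, 0, 0, 0, 0, 0, 0, 0, 0, 0],
)

```text
clock: 9.6
position: [548.1, 23.1, 82.8]
tool_rot: [-180.0, -0.0, -12.3]
force: [-0.6, -0.8, -2.0]
finger_gap: 0.74
grip_force: 62.1
```

Emit:
carry_out(
  steps=[0.02, 0, 0, 0, 0, 0, 0, 0, 0, 0, 0, 0],
)

```text
clock: 9.9
position: [548.4, 22.9, 82.7]
tool_rot: [180.0, 0.1, -12.3]
force: [-3.0, 2.0, 0.8]
finger_gap: 0.739
grip_force: 62.6
```

Emit:
carry_out(
  steps=[0.02, 0, 0, 0, 0, 0, 0, 0, 0, 0, 0, 0],
)

```text
clock: 10.2
position: [548.4, 22.9, 82.6]
tool_rot: [180.0, 0.2, -12.3]
force: [-8.3, 3.0, 3.4]
finger_gap: 0.742
grip_force: 63.1
```

Emit:
carry_out(
  steps=[-0.016, 0, 0.03, 0, 0, 0, 0, 0, 0, 0, 0, 0],
)

```text
clock: 10.5
position: [548.4, 22.9, 81.1]
tool_rot: [180.0, 0.1, -12.3]
force: [-6.2, 2.4, 0.7]
finger_gap: 0.738
grip_force: 62.8
```

Emit:
carry_out(
  steps=[0, 0, 0.02, 0, 0, 0, 0, 0, 0, 0, 0, 0],
)

```text
clock: 10.8
position: [548.4, 22.8, 80.3]
tool_rot: [180.0, 0.1, -12.3]
force: [-6.8, 1.7, 2.2]
finger_gap: 0.738
grip_force: 62.9
```

Emit:
carry_out(
  steps=[0, 0, 0.02, 0, 0, 0, 0, 0, 0, 0, 0, 0],
)

```text
clock: 11.1
position: [548.4, 22.8, 80.3]
tool_rot: [180.0, 0.1, -12.3]
force: [-8.7, 2.2, 8.5]
finger_gap: 0.74
grip_force: 63.6
```

```bash
python3 -c "
from h import *
plan(*J(-20,0),81,-12.3)
s=manip.grab_frame('scene')
cv2.imwrite('pics/e.png',crop(s,285,200,70,70,8))
for n,M in [('L',[(0,60,112),(6,60,112),(-6,60,112),(0,60,12)]),('R',[(0,-60,112),(6,-60,112),(-6,-60,112)])]:
  print(n,[((pix('scene',[*J(a,b),c])-[285,200])*8).round(0).tolist() for a,b,c in M])
"
```

```text
t 11.1 at [548.4  22.8  80.3] yaw -12.27 gap 0.740 -> spin units 0.01 then shift units [ 0.008 -0.003 -0.014] force [-8.7  2.2  8.5]
L [[313.0, 370.0], [296.0, 380.0], [329.0, 359.0], [315.0, 533.0]]
R [[82.0, 101.0], [66.0, 111.0], [98.0, 91.0]]
```

View pics/e.png

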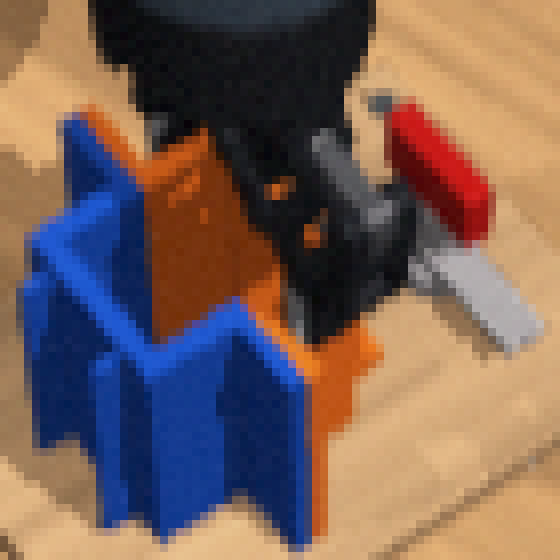

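The orange half is seated flat against the blue one, and the end edges at about (305,380)/(322,372) line up. I'll release and retreat.

Emit:
carry_out(
  steps=[-0.01, 0, -0.02, 0, 0, 0, 0, 0, 0, 0, 0, 0, 0, 0, 0, 0],
)

```text
clock: 11.55
position: [548.4, 22.8, 80.4]
tool_rot: [180.0, 0.0, -12.3]
force: [-5.8, 1.6, 2.1]
finger_gap: 0.739
grip_force: 62.9
```

Emit:
carry_out(
  steps=[0, 0, 0, 0, 0, 0, 0, 0, 0, 0, 0, 0, 0, 0, 0, 0, 0, 0, 0, 0, 0, 0, 0, 0, 0, 0, -0.2, 0, 0, 0, -0.4, 0, 0, 0, -0.5, 0, 0, 0, -0.5, 0, 0, 0, -0.5, 0, 0, 0, -0.4, 0],
  claw=1,
)

```text
clock: 12.75
position: [549.1, 22.8, 208.0]
tool_rot: [-180.0, -0.1, -12.3]
force: [0.8, 0.3, 0.1]
finger_gap: 0.997
grip_force: 0.0
```

Emit:
carry_out(
  steps=[-0.3, 0, 0, 0, -0.6, 0, 0, 0, -0.6, 0, 0, 0, -0.6, 0, 0, 0, -0.6, 0, 0, 0, -0.3, 0, 0, 0, 0, 0, 0, 0, 0, 0, 0, 0, 0, 0, 0, 0],
)

```text
clock: 13.65
position: [403.0, 54.8, 205.4]
tool_rot: [180.0, -0.0, -12.3]
force: [0.2, 0.2, 1.0]
finger_gap: 0.999
grip_force: 0.0
```

```bash
python3 -c "
from h import *
plan(*J(-95,0),130,-102.3); plan(*J(-95,0),130,77.7); print(manip.read_state()['joints'])
t=manip.grab_frame('top');s=manip.grab_frame('scene')
cv2.imwrite('pics/f.png',np.hstack([crop(t,275,205,80,80,5),crop(s,280,195,80,80,5)]))
"
```

```text
t 13.7 at [403.   54.8 205.4] yaw -12.30 gap 0.999 -> spin units 19.64 then shift units [ 0.002 -1.486  1.508] force [0.2 0.2 1. ]
t 13.7 at [403.   54.8 205.4] yaw -12.30 gap 0.999 -> spin units -19.63 then shift units [-0.002  1.486  1.508] force [0.2 0.2 1. ]
[ 3.00684111e+01 -1.27361130e+00 -1.59133429e+01  1.80540104e-02
 -7.53610823e+01  4.76289684e+01]
```

View pics/f.png

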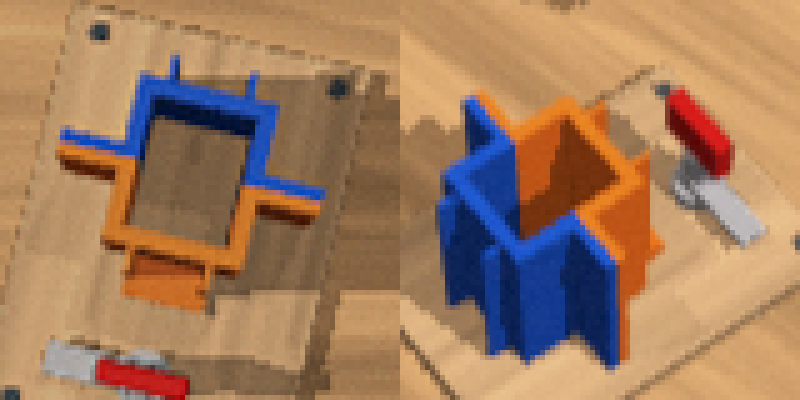

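The top view shows the two halves mated and flush at both ends: left end at (60,135), right end at (322,195) in the crop. The latch is open. Next I'll turn it.

Emit:
carry_out(
  steps=[0, 0, 0, 0.982, 0, 0, 0, 0.982, 0, 0, 0, 0.982, 0, 0, 0, 0.982, 0, 0, 0, 0.982, 0, 0, 0, 0.982, 0, 0, 0, 0.982, 0, 0, 0, 0.982, 0, 0, 0, 0.982, 0, 0, 0, 0.982, 0, 0, 0, 0.982, 0, 0, 0, 0.982, 0, 0, 0, 0.982, 0, 0, 0, 0.982, 0, 0, 0, 0.982, 0, 0, 0, 0.982, 0, 0, 0, 0.982, 0, 0, 0, 0.982, 0, 0, 0, 0.982, 0, 0, 0, 0.982],
  claw=0.38,
)

```text
clock: 15.75
position: [402.7, 54.7, 205.1]
tool_rot: [180.0, -0.0, -102.5]
force: [-0.3, -0.2, -0.0]
finger_gap: 0.382
grip_force: 0.0
```

Emit:
carry_out(
  steps=[0, -0.3, 0.3, 0, 0, -0.5, 0.5, 0, 0, -0.4, 0.4, 0, 0, -0.286, 0.3, 0, 0, 0, 0, 0, 0, 0, 0, 0, 0, 0, 0, 0, 0, 0, 0, 0, 0, 0, 0, 0],
)

```text
clock: 16.65
position: [474.8, 39.2, 131.1]
tool_rot: [-179.9, 0.1, -102.3]
force: [-0.5, 0.7, -0.3]
finger_gap: 0.375
grip_force: 0.0
```

```bash
python3 -c "
from h import *
plan(*J(-95,0),56,-102.3); plan(476.3,37.1,56,-102.3)"
```

```text
t 16.6 at [474.8  39.2 131.1] yaw -102.28 gap 0.375 -> spin units 0.00 then shift units [ 0.004 -0.017  1.503] force [-0.5  0.7 -0.3]
t 16.6 at [474.8  39.2 131.1] yaw -102.28 gap 0.375 -> spin units 0.00 then shift units [ 0.035 -0.038  1.503] force [-0.5  0.7 -0.3]
```

Emit:
carry_out(
  steps=[0.015, -0.02, 0.25, 0, 0, 0, 0.3, 0, 0, 0, 0.3, 0, 0, 0, 0.25, 0, 0, 0, 0.2, 0, 0, 0, 0.1, 0, 0, 0, 0.1, 0, 0, 0, 0, 0, 0, 0, 0, 0],
)

```text
clock: 17.55
position: [475.9, 38.1, 55.7]
tool_rot: [-180.0, 0.0, -102.3]
force: [-0.0, -0.6, -0.9]
finger_gap: 0.379
grip_force: 0.0
```

Emit:
carry_out(
  steps=[0, 0, 0, 0, 0, 0, 0, 0, 0, 0, 0, 0, 0, 0, 0, 0, 0, 0, 0, 0, 0, 0, 0, 0],
  claw=0,
  squeeze=40,
)

```text
clock: 18.15
position: [477.4, 37.9, 56.1]
tool_rot: [-179.8, 0.0, -102.3]
force: [4.2, -2.4, -2.0]
finger_gap: 0.133
grip_force: 44.2
```

Emit:
carry_out(
  steps=[0, 0, 0, 0.9, 0, 0, 0, 0.9, 0, 0, 0, 0.9, 0, 0, 0, 0.9, 0, 0, 0, 0.9, 0, 0, 0, 0.9, 0, 0, 0, 0.9, 0, 0, 0, 0.9, 0, 0, 0, 0.9, 0, 0, 0, 0.9, 0, 0, 0, 0.9, 0, 0, 0, 0.9, 0, 0, 0, 0.9, 0, 0, 0, 0.9, 0, 0, 0, 0.9, 0, 0, 0, 0.9, 0, 0, 0, 0.9, 0, 0, 0, 0.9, 0, 0, 0, 0.9, 0, 0, 0, 0.4],
)

```text
clock: 20.15
position: [477.4, 38.1, 56.1]
tool_rot: [180.0, 0.2, 177.4]
force: [4.6, -1.6, -2.0]
finger_gap: 0.129
grip_force: 44.2
```

Emit:
carry_out(
  steps=[0, 0, 0, 0, 0, 0, 0, 0, 0, 0, 0, 0],
)

```text
clock: 20.45
position: [477.3, 38.1, 56.1]
tool_rot: [180.0, 0.2, 177.6]
force: [4.8, -2.3, -1.7]
finger_gap: 0.131
grip_force: 44.2
```

Emit:
carry_out(
  steps=[0, 0, 0, 0, 0, 0, 0, 0, 0, 0, 0, 0, 0, 0, -0.3, 0, 0, 0, -0.5, 0, 0, 0, -0.5, 0, 0, 0, -0.5, 0, 0, 0, -0.5, 0, 0, 0, -0.5, 0],
  claw=0.38,
)

```text
clock: 21.35
position: [475.1, 38.0, 196.3]
tool_rot: [180.0, -0.0, 177.5]
force: [0.4, 0.1, -0.1]
finger_gap: 0.38
grip_force: 0.0
```

Emit:
carry_out(
  steps=[0.3, 0, 0, 0, 0.6, 0, 0, 0, 0.6, 0, 0, 0, 0.6, 0, 0, 0, 0.6, 0, 0, 0, 0.6, 0, 0, 0, 0, 0, 0, 0, 0, 0, 0, 0, 0, 0, 0, 0],
)

```text
clock: 22.25
position: [311.2, 45.4, 195.4]
tool_rot: [-180.0, 0.0, 177.5]
force: [0.9, 0.1, 0.6]
finger_gap: 0.38
grip_force: 0.0
```

```bash
python3 -c "
from h import *
plan(400,0,200,-102.3)
t=manip.grab_frame('top');s=manip.grab_frame('scene')
cv2.imwrite('pics/t1.png',t[:,:,::-1]);cv2.imwrite('pics/s1.png',s[:,:,::-1])
cv2.imwrite('pics/g.png',np.vstack([crop(t,180,190,300,140,2.6)[:,:780],np.hstack([crop(t,275,205,97,56,4),crop(s,280,195,98,56,4)])]))
"
```

```text
t 22.2 at [311.2  45.4 195.4] yaw 177.49 gap 0.380 -> spin units -17.50 then shift units [ 0.508 -1.93  -0.092] force [0.9 0.1 0.6]
```

View pics/g.png

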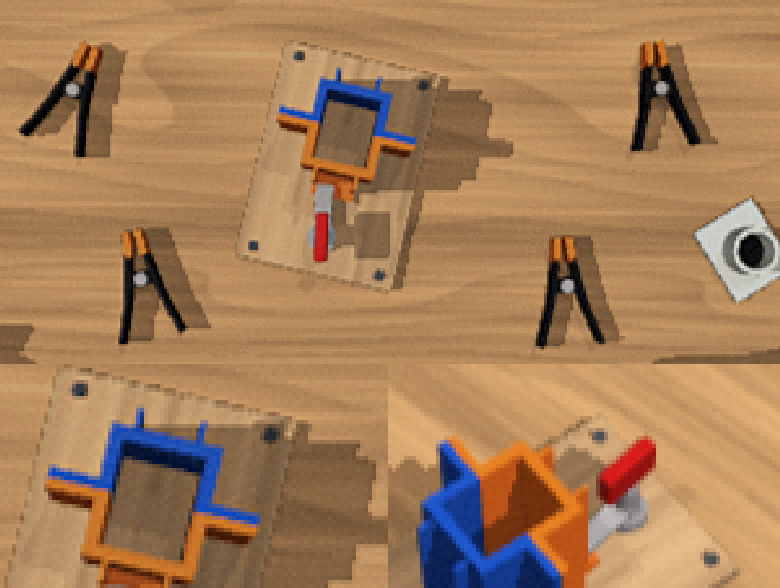

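The latch has turned, its bar lies over the foot, and the wing is along the mould axis. Clips are at crop (73,89), (140,279), (567,286) and (661,88), and the lid at (750,250). Next I'll get the clip poses.

```bash
cat >> h.py <<'E'
def clips(t):
    hsv=cv2.cvtColor(t,cv2.COLOR_RGB2HSV).astype(int); H,S,V=[hsv[...,i] for i in range(3)]
    yy,xx=np.mgrid[:480,:640]; out=[]
    blk=(V<60)&(S<120); org=(H>5)&(H<20)&(S>190)&(V>130); pin=(S<50)&(V>120)
    for c,p in comps(pin,4):
        if len(p)>40 or not(190<c[1]<330): continue
        near=lambda m,r: np.argwhere(m&((xx-c[0])**2+(yy-c[1])**2<r*r))[:,::-1]
        o=near(org,26); b=near(blk,38)
        if len(o)<12 or len(b)<70: continue
        P=onz('top',c,24)[:2]; O=world('top',o,20).mean(0); B=world('top',b,22).mean(0)
        d=O-P; e=O-B
        out.append((P,np.degrees(np.arctan2(d[1],d[0])),np.degrees(np.arctan2(e[1],e[0])),np.linalg.norm(d),np.linalg.norm(P-B)))
    return out
def lid(t):
    hsv=cv2.cvtColor(t,cv2.COLOR_RGB2HSV).astype(int); S,V=hsv[...,1],hsv[...,2]
    for c,p in comps((S<60)&(V>150),300):
        if len(p)<900 and c[1]>190: return cv2.minAreaRect(world('top',p,8).astype(np.float32))
E
python3 - <<'E'
from h import *
t=cv2.imread('pics/t1.png')[:,:,::-1].copy()
for c in clips(t): print(c[0].round(1),[round(float(v),1) for v in c[1:]])
print(lid(t))
E
```

```text
[ 620.4 -274.8] [8.2, 7.3, 32.8, 15.9]
[608.2 271.9] [-20.2, -16.3, 33.3, 15.8]
[434.5 204.2] [11.7, 13.6, 34.2, 12.9]
[ 435.6 -188.1] [5.8, 5.1, 33.5, 13.7]
((470.43646240234375, -357.55328369140625), (76.26377868652344, 63.846351623535156), 32.22502517700195)
```

```bash
cat >> h.py <<'E'
def gp(P,yaw,off=-43): r=np.radians(yaw); return np.array(P)+off*np.array([np.cos(r),np.sin(r)])
E
python3 -c "
from h import *
print(gp((435.6,-188.1),5.5)); plan(*gp((435.6,-188.1),5.5),90,-174.5)"
```

```text
[ 392.79796347 -192.22136736]
t 22.4 at [311.2  45.3 195.2] yaw 177.45 gap 0.380 -> spin units -1.76 then shift units [-1.169 -4.885  2.104] force [-0.4  0.5  0.4]
```

Emit:
carry_out(
  steps=[0, 0, 0, -0.88, 0, 0, 0, -0.88, -0.06, -0.24, 0, 0, -0.11, -0.465, 0, 0, -0.13, -0.54, 0, 0, -0.13, -0.54, 0, 0, -0.13, -0.54, 0, 0, -0.13, -0.54, 0.3, 0, -0.13, -0.54, 0.4, 0, -0.13, -0.54, 0.4, 0, -0.11, -0.5, 0.4, 0, -0.109, -0.44, 0.4, 0, 0, 0, 0.2, 0, 0, 0, 0, 0, 0, 0, 0, 0, 0, 0, 0, 0, 0, 0, 0, 0],
  claw=1,
)

```text
clock: 24.05
position: [393.1, -191.8, 91.3]
tool_rot: [-180.0, 0.1, -174.4]
force: [0.5, 0.3, 0.6]
finger_gap: 1.005
grip_force: 0.0
```

```bash
python3 -c "
from h import *
plan(*gp((435.6,-188.1),5.5),6,-174.5)"
```

```text
t 24.1 at [ 393.1 -191.8   91.3] yaw -174.40 gap 1.005 -> spin units 0.02 then shift units [ 0.008 -0.007  1.705] force [0.5 0.3 0.6]
```

Emit:
carry_out(
  steps=[0.008, -0.007, 0.3, 0, 0, 0, 0.35, 0, 0, 0, 0.35, 0, 0, 0, 0.3, 0, 0, 0, 0.25, 0, 0, 0, 0.12, 0, 0, 0, 0.03, 0, 0, 0, 0, 0, 0, 0, 0, 0, 0, 0, 0, 0],
)

```text
clock: 25.05
position: [392.7, -192.6, 5.9]
tool_rot: [-180.0, 0.1, -174.4]
force: [1.1, -0.2, 1.0]
finger_gap: 1.0
grip_force: 0.0
```

Emit:
carry_out(
  steps=[0, 0, 0, 0, 0, 0, 0, 0, 0, 0, 0, 0, 0, 0, 0, 0, 0, 0, 0, 0, 0, 0, 0, 0, 0, 0, 0, 0, 0, 0, 0, 0, 0, 0, 0, 0, 0, 0, 0, 0],
  claw=0,
  squeeze=50,
)

```text
clock: 26.05
position: [393.5, -193.4, 7.0]
tool_rot: [-179.9, 0.1, -174.4]
force: [-2.1, -1.4, 11.8]
finger_gap: 0.245
grip_force: 49.2
```

Emit:
carry_out(
  steps=[0, 0, -0.1, 0, 0, 0, -0.2, 0, 0, 0, -0.4, 0, 0, 0, -0.5, 0, 0, 0, -0.5, 0, 0, 0, -0.3, 0, 0, 0, 0, 0, 0, 0, 0, 0, 0, 0, 0, 0],
)

```text
clock: 26.95
position: [391.3, -192.3, 104.3]
tool_rot: [180.0, -0.1, -174.5]
force: [-0.7, 0.4, -1.5]
finger_gap: 0.25
grip_force: 49.1
```

```bash
python3 -c "
from h import *
plan(*J(0,-185),106,-102.3)
t=manip.grab_frame('top');s=manip.grab_frame('scene')
P=manip.read_state()['position']; u,v=pix('scene',P).astype(int); a,b=pix('top',P).astype(int)
cv2.imwrite('pics/h.png',np.hstack([crop(t,a-40,b-60,80,80,5),crop(s,u-40,v-40,80,80,5)])); print(a,b,u,v)"
```

```text
t 26.9 at [ 391.3 -192.3  104.3] yaw -174.46 gap 0.250 -> spin units -15.74 then shift units [-1.176 -2.562 -0.033] force [-0.7  0.4 -1.5]
406 320 295 144
```

View pics/h.png

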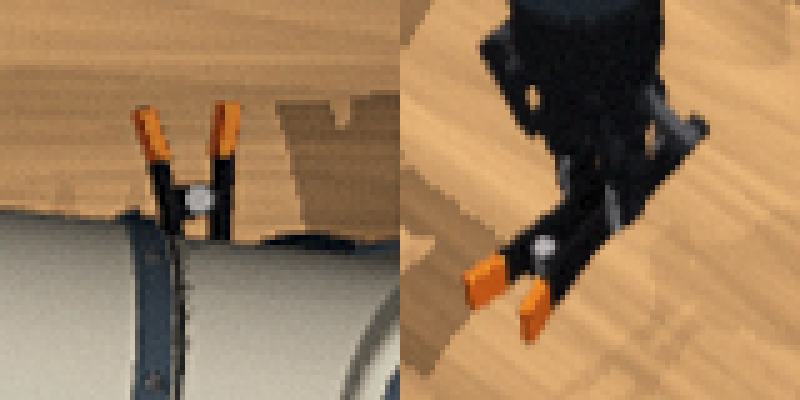

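The clip is held with its jaws open symmetrically, bisector at about 5.5° as expected. The pin is at crop (198,200).

```bash
cat >> h.py <<'E'
def inhand(t,sgn):  # pin offset in tool axes (mm), from top view; sgn=+1 clip x = tool x
    s=manip.read_state(); p=np.array(s['position']); yaw=np.radians(s['tool_rot'][2])
    hsv=cv2.cvtColor(t,cv2.COLOR_RGB2HSV).astype(int); H,S,V=[hsv[...,i] for i in range(3)]
    z=p[2]-7+25; ex=np.array([np.cos(yaw),np.sin(yaw)]); ey=np.array([np.sin(yaw),-np.cos(yaw)])
    g=pix('top',[*(p[:2]+sgn*43*ex),z]); yy,xx=np.mgrid[:480,:640]; near=(xx-g[0])**2+(yy-g[1])**2
    for c,q in comps((S<60)&(V>110)&(near<144),4):
        d=onz('top',c,z)[:2]-p[:2]; print('pin',c.round(1),len(q),'tool x,y',(d@ex).round(1),(d@ey).round(1))
    o=np.argwhere((H>5)&(H<20)&(S>190)&(V>130)&(near<35**2))[:,::-1]
    if len(o):
        d=world('top',o,z-5).mean(0)-p[:2]; print('jaws',len(o),(d@ex).round(1),(d@ey).round(1))
E
python3 -c "
from h import *
t=manip.grab_frame('top'); inhand(t,-1)
plan(*J(0,-190),106,-102.3)"
```

```text
pin [405.3 299.1] 22 tool x,y -48.9 1.3
pin [407.2 312.4] 18 tool x,y -19.9 -0.1
jaws 62 -77.7 0.8
t 27.1 at [ 391.6 -192.5  104.5] yaw -174.46 gap 0.247 -> spin units -15.74 then shift units [-1.078 -2.556 -0.03 ] force [-0.5  0.4 -0.1]
```

Emit:
carry_out(
  steps=[0, 0, 0, -0.984, 0, 0, 0, -0.984, 0, 0, 0, -0.984, 0, 0, 0, -0.984, 0, 0, 0, -0.984, 0, 0, 0, -0.984, 0, 0, 0, -0.984, 0, 0, 0, -0.984, 0, 0, 0, -0.984, 0, 0, 0, -0.984, 0, 0, 0, -0.984, 0, 0, 0, -0.984, 0, 0, 0, -0.984, 0, 0, 0, -0.984, 0, 0, 0, -0.984, 0, 0, 0, -0.984],
)

```text
clock: 28.7
position: [391.9, -192.5, 104.8]
tool_rot: [179.9, -0.0, -102.1]
force: [-0.7, -0.5, -0.7]
finger_gap: 0.251
grip_force: 49.1
```

Emit:
carry_out(
  steps=[-0.1, -0.25, 0, 0, -0.18, -0.4, 0, 0, -0.2, -0.5, 0, 0, -0.2, -0.5, 0, 0, -0.2, -0.5, 0, 0, -0.198, -0.426, 0, 0, 0, 0, 0, 0, 0, 0, 0, 0, 0, 0, 0, 0, 0, 0, 0, 0],
)

```text
clock: 29.7
position: [529.0, -167.5, 105.4]
tool_rot: [180.0, -0.0, -102.3]
force: [-0.9, 0.2, -0.9]
finger_gap: 0.248
grip_force: 49.1
```

```bash
python3 -c "
from h import *
t=manip.grab_frame('top'); inhand(t,-1)
plan(*J(1,-190),31,-102.3)"
```

```text
pin [370.6 253.2] 122 tool x,y -59.2 2.3
pin [382. 247.] 9 tool x,y -37.8 -16.8
pin [386.1 254.5] 96 tool x,y -25.3 -2.7
pin [381.  258.5] 8 tool x,y -34.3 8.4
t 29.8 at [ 529.  -167.5  105.5] yaw -102.32 gap 0.255 -> spin units -0.00 then shift units [-0.004  0.003  1.49 ] force [ 0.6  0.1 -0.4]
```

Emit:
carry_out(
  steps=[0, 0, 0.25, 0, 0, 0, 0.35, 0, 0, 0, 0.35, 0, 0, 0, 0.3, 0, 0, 0, 0.2, 0, 0, 0, 0.04, 0, 0, 0, 0, 0, 0, 0, 0, 0, -0.15, 0, 0, 0, -0.2, 0, 0, 0, -0.2, 0, 0, 0, -0.15, 0, 0, 0, 0, 0, 0, 0, 0, 0, 0, 0, 0, 0, 0, 0],
)

```text
clock: 31.25
position: [536.9, -133.2, 30.8]
tool_rot: [180.0, -0.0, -102.3]
force: [0.7, -0.4, -0.7]
finger_gap: 0.246
grip_force: 49.1
```

```bash
python3 -c "
from h import *
plan(*J(1,-126.5),31,-102.3)
t=manip.grab_frame('top');s=manip.grab_frame('scene')
P=[*J(0,-90),60]; u,v=pix('scene',P).astype(int); a,b=pix('top',P).astype(int)
cv2.imwrite('pics/i.png',np.hstack([crop(t,a-40,b-40,80,80,5),crop(s,u-30,v-40,80,80,5)])); print(a,b,u,v)"
```

```text
t 31.2 at [ 536.9 -133.2   30.8] yaw -102.29 gap 0.246 -> spin units 0.00 then shift units [-0.571  0.011 -0.004] force [ 0.7 -0.4 -0.7]
350 249 289 216
```

View pics/i.png

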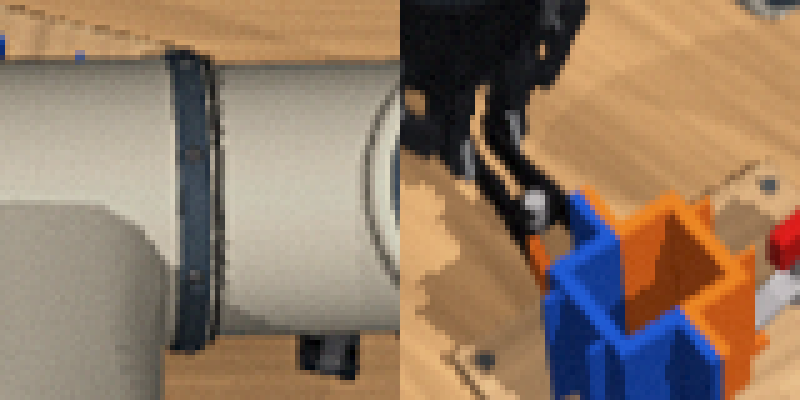

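The jaw (orange, at crop (538,260)) straddles the flange with its pin at (538,208). I'll compute the pin's location from that.

```bash
cat >> h.py <<'E'
def toJ(p): r=np.radians(JY); d=np.array(p)[:2]-JO; return np.array([d[0]*np.cos(r)+d[1]*np.sin(r),-d[0]*np.sin(r)+d[1]*np.cos(r)])
E
python3 -c "
from h import *
for z in (46,50): print(toJ(onz('scene',(286.6,217.6),z)))
print(toJ(manip.read_state()['position']))"
```

```text
[  3.7754619  -99.54075811]
[  5.08218583 -97.17325691]
[   1.54292651 -155.21076325]
```

```bash
python3 -c "
from h import *
s=cv2.imread('pics/s1.png')[:,:,::-1].copy()
for P in [(435.6,-188.1),(620.4,-274.8)]:
  g=pix('scene',[*P,26]); print('exp',g)
  hsv=cv2.cvtColor(s,cv2.COLOR_RGB2HSV).astype(int); yy,xx=np.mgrid[:480,:640]
  for c,q in comps((hsv[...,1]<60)&(hsv[...,2]>120)&((xx-g[0])**2+(yy-g[1])**2<200),3): print(c,len(q))
print('corner',pix('scene',[*J(6,-60),112]),'seen',259+175/5,176+197/5)
s=manip.grab_frame('scene'); hsv=cv2.cvtColor(s,cv2.COLOR_RGB2HSV).astype(int)
for c,q in comps((hsv[...,1]<60)&(hsv[...,2]>110)&((xx-286.6)**2+(yy-217.6)**2<200),3): print(c,len(q),q.min(0),q.max(0))
"
```

```text
exp [287.12258607 173.88448775]
[286.38461538 174.61538462] 13
exp [216.46926647 198.25918777]
[215.63636364 199.09090909] 11
corner [293.20576653 213.82443651] seen 294.0 215.4
[285.72222222 216.38888889] 18 [284 214] [287 220]
```

```bash
python3 -c "
from h import *
for x,y,z in [(0,-104,50),(0,-104,45),(0,-104,40),(0,-104,35),(0,-98,50),(0,-100,45),(0,-107,45)]: print(x,y,z,pix('scene',[*J(x,y),z]).round(1))
s=manip.grab_frame('scene'); cv2.imwrite('pics/j.png',crop(s,250,190,60,60,10))"
```

```text
0 -104 50 [286.7 214.9]
0 -104 45 [286.9 215.9]
0 -104 40 [287. 217.]
0 -104 35 [287.1 218.1]
0 -98 50 [288.  216.4]
0 -100 45 [287.7 217. ]
0 -107 45 [286.2 215.2]
```

View pics/j.png

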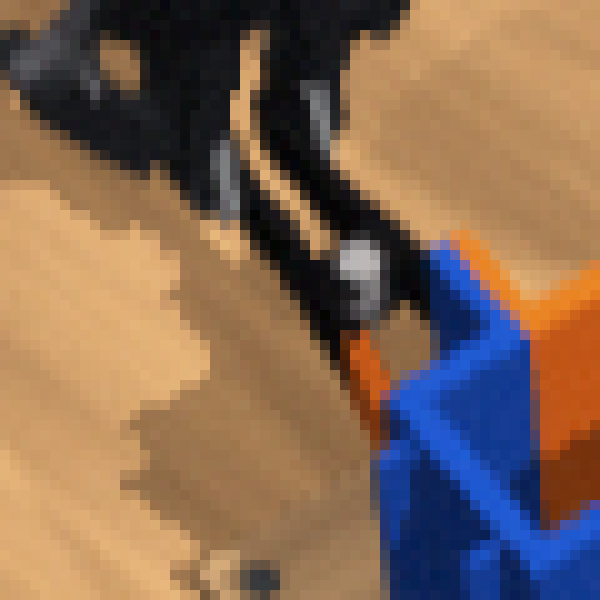

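The pin's top disc is at crop (360,258), which matches a pin at jig y ≈ -104. I'll slide 27 mm further and release.

Emit:
carry_out(
  steps=[-0.1, 0, 0, 0, -0.15, 0, 0, 0, -0.15, 0, 0, 0, -0.1, 0, 0, 0, -0.05, 0, 0, 0, 0, 0, 0, 0, 0, 0, 0, 0, 0, 0, 0, 0],
)

```text
clock: 32.25
position: [542.7, -106.4, 30.8]
tool_rot: [180.0, -0.0, -102.3]
force: [-0.1, -0.3, -0.9]
finger_gap: 0.252
grip_force: 49.1
```

Emit:
carry_out(
  steps=[0, 0, 0, 0, 0, 0, 0, 0, 0, 0, 0, 0, 0, 0, 0, 0, 0, 0, 0, 0, 0, 0, 0, 0, 0, 0, 0, 0, 0, 0, -0.2, 0, 0, 0, -0.3, 0, 0, 0, -0.5, 0, 0, 0, -0.5, 0, 0, 0, -0.5, 0],
  claw=1,
)

```text
clock: 33.45
position: [542.8, -106.3, 132.7]
tool_rot: [-180.0, -0.0, -102.3]
force: [0.2, -0.4, 0.4]
finger_gap: 0.996
grip_force: 0.0
```

```bash
cat >> h.py <<'E'
def pick(P,yaw,flip):
    plan(*gp(P,yaw),100,yaw+(180 if flip else 0))
E
python3 -c "
from h import *
t=manip.grab_frame('top');s=manip.grab_frame('scene')
for c in clips(t): print(c[0].round(1),[round(float(v),1) for v in c[1:]]); pick(c[0],(c[1]+c[2])/2,True)
u,v=pix('scene',[*J(0,-90),40]).astype(int)
cv2.imwrite('pics/k.png',crop(s,u-40,v-35,80,70,7))"
```

```text
[608.4 272.1] [-20.9, -16.8, 33.5, 16.3]
t 33.5 at [ 545.3 -106.6  135.7] yaw -102.25 gap 1.002 -> spin units 21.07 then shift units [2.11  7.577 0.714] force [-0.4 -0.4  0.8]
[434.5 204.2] [12.4, 18.5, 34.6, 17.5]
t 33.5 at [ 545.3 -106.6  135.7] yaw -102.25 gap 1.002 -> spin units 13.59 then shift units [1.339 6.582 0.714] force [-0.4 -0.4  0.8]
```

View pics/k.png

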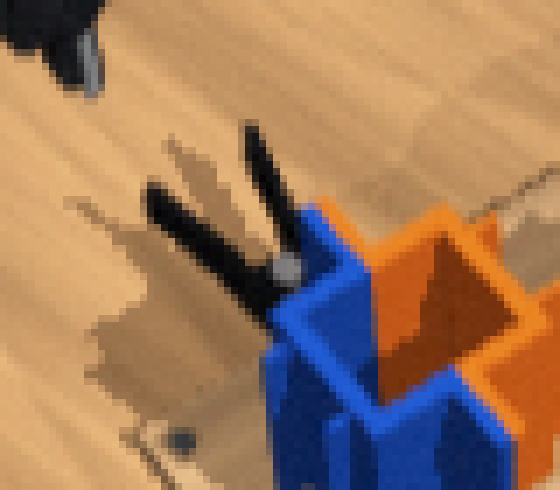

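The clip sits level on the right flange, with its pin at crop (287,268). One picture view is left, so I'll check numerically from here.

```bash
cat >> h.py <<'E'
def pins(s,z=26,lo=120):
    hsv=cv2.cvtColor(s,cv2.COLOR_RGB2HSV).astype(int)
    return [(c.round(1),len(q),onz('scene',c,z)[:2].round(1)) for c,q in comps((hsv[...,1]<60)&(hsv[...,2]>lo),4) if len(q)<40]
def org(s,g,r,z):  # orange centroid in scene near pixel g
    hsv=cv2.cvtColor(s,cv2.COLOR_RGB2HSV).astype(int); yy,xx=np.mgrid[:480,:640]
    q=np.argwhere((hsv[...,0]>5)&(hsv[...,0]<20)&(hsv[...,1]>190)&(hsv[...,2]>100)&((xx-g[0])**2+(yy-g[1])**2<r*r))[:,::-1]
    return len(q),world('scene',q,z).mean(0).round(1)
E
python3 -c "
from h import *
s=manip.grab_frame('scene')
u,v=pix('scene',[*J(0,-90),40]).astype(int)
for z in (47,50,53): print(toJ(onz('scene',(u-40+287/7,v-35+268/7),z)))
for p in pins(s): print(p, pix('scene',[*p[2],26]).round(0))
print(org(s,(215,199),24,13)); s0=cv2.imread('pics/s1.png')[:,:,::-1].copy(); print(org(s0,(215,199),24,13))
pick((620.4,-274.8),7.8,True)"
```

```text
[  4.93965643 -77.70522685]
[  5.91768476 -75.98070173]
[  6.8957131  -74.25617661]
(array([194.2,   1.2]), 16, array([  99.6, -944.3])) [194.   1.]
(array([189.8,   5. ]), 5, array([ 123.2, -940.8])) [190.   5.]
(array([514.8,  22.7]), 19, array([-516.5,  -52.6])) [515.  23.]
(array([519. ,  22.5]), 4, array([-526.5,  -42.8])) [519.  22.]
(array([ 32.3, 104.3]), 7, array([ 747.2, -950.9])) [ 32. 104.]
(array([ 10.8, 122.8]), 12, array([ 832.2, -934.6])) [ 11. 123.]
(array([ 10.4, 128.8]), 5, array([ 846.3, -915.1])) [ 10. 129.]
(array([ 26.2, 138. ]), 6, array([ 836.1, -849.2])) [ 26. 138.]
(array([  7.2, 139.5]), 4, array([ 875.5, -885.9])) [  7. 140.]
(array([ 21.7, 142. ]), 13, array([ 853.3, -845.9])) [ 22. 142.]
(array([ 14. , 145.6]), 5, array([ 875.6, -850.9])) [ 14. 146.]
(array([ 17.5, 146.8]), 6, array([ 871.6, -839.3])) [ 17. 147.]
(array([ 15.3, 150.9]), 11, array([ 884.4, -830.9])) [ 15. 151.]
(array([294.8, 175.2]), 11, array([ 425., -169.])) [295. 175.]
(array([262.7, 194.3]), 9, array([ 529.5, -190.1])) [263. 194.]
(array([215.8, 199.4]), 5, array([ 624.2, -273.4])) 
[... 3111 characters left out ...]
.4, 466.6]), 5, array([1056. ,  264.1])) [240. 467.]
(array([244.5, 466.5]), 4, array([1050.2,  270.4])) [245. 467.]
(array([179.8, 467. ]), 5, array([1139.7,  170.4])) [180. 467.]
(array([216.2, 474.6]), 8, array([1099.9,  238. ])) [216. 475.]
(array([185.4, 476.2]), 8, array([1144.1,  192.7])) [185. 476.]
(array([191.2, 475.4]), 5, array([1135.1,  200.4])) [191. 475.]
(array([240.2, 477. ]), 4, array([1070.3,  278.4])) [240. 477.]
(array([235.5, 478.5]), 4, array([1078.8,  273.2])) [236. 479.]
(103, array([ 654.7, -270.5]))
(101, array([ 654.7, -270.8]))
t 33.6 at [ 544.1 -106.3  133.5] yaw -102.28 gap 0.998 -> spin units 15.25 then shift units [-0.194 -3.546  0.67 ] force [ 0.3  1.3 -0.8]
```

Emit:
carry_out(
  steps=[0, 0, 0, 0.953, 0, 0, 0, 0.953, 0, 0, 0, 0.953, 0, 0, 0, 0.953, 0, 0, 0, 0.953, 0, 0, 0, 0.953, 0, 0, 0, 0.953, 0, 0, 0, 0.953, 0, 0, 0, 0.953, 0, 0, 0, 0.953, 0, 0, 0, 0.953, 0, 0, 0, 0.953, 0, 0, 0, 0.953, 0, 0, 0, 0.953, 0, 0, 0, 0.953, 0, 0, 0, 0.953],
)

```text
clock: 35.2
position: [542.2, -106.2, 130.2]
tool_rot: [180.0, -0.1, -172.4]
force: [0.0, 0.3, 0.1]
finger_gap: 1.001
grip_force: 0.0
```

Emit:
carry_out(
  steps=[0, -0.3, 0, 0, -0.03, -0.5, 0, 0, -0.03, -0.55, 0, 0, -0.03, -0.55, 0, 0, -0.03, -0.55, 0, 0, -0.03, -0.55, 0, 0, -0.03, -0.35, 0, 0, -0.014, -0.196, 0, 0, 0, 0, 0.3, 0, 0, 0, 0.4, 0, 0, 0, 0.4, 0, 0, 0, 0.4, 0, 0, 0, 0, 0, 0, 0, 0, 0, 0, 0, 0, 0, 0, 0, 0, 0],
)

```text
clock: 36.8
position: [577.3, -280.8, 57.3]
tool_rot: [-179.9, 0.1, -172.2]
force: [-0.5, 0.4, -0.2]
finger_gap: 1.003
grip_force: 0.0
```

```bash
python3 -c "
from h import *
plan(*gp((620.4,-274.8),7.8),6,-172.2)"
```

```text
t 36.8 at [ 577.3 -280.8   57.3] yaw -172.16 gap 1.003 -> spin units 0.01 then shift units [-0.01   0.002  1.025] force [-0.5  0.4 -0.2]
```

Emit:
carry_out(
  steps=[-0.01, 0, 0.25, 0, 0, 0, 0.3, 0, 0, 0, 0.25, 0, 0, 0, 0.15, 0, 0, 0, 0.07, 0, 0, 0, 0, 0, 0, 0, 0, 0, 0, 0, 0, 0],
)

```text
clock: 37.6
position: [577.5, -280.7, 5.5]
tool_rot: [-180.0, 0.1, -172.2]
force: [-0.3, 0.1, 0.2]
finger_gap: 1.001
grip_force: 0.0
```

Emit:
carry_out(
  steps=[0, 0, 0, 0, 0, 0, 0, 0, 0, 0, 0, 0, 0, 0, 0, 0, 0, 0, 0, 0, 0, 0, 0, 0, 0, 0, 0, 0, 0, 0, 0, 0, 0, 0, 0, 0, 0, 0, 0, 0],
  claw=0,
)

```text
clock: 38.6
position: [578.6, -282.1, 8.0]
tool_rot: [-179.8, 0.2, -172.1]
force: [-2.1, -0.9, 11.0]
finger_gap: 0.245
grip_force: 51.7
```

Emit:
carry_out(
  steps=[0, 0, -0.1, 0, 0, 0, -0.2, 0, 0, 0, -0.4, 0, 0, 0, -0.5, 0, 0, 0, -0.5, 0, 0, 0, -0.3, 0, 0, 0, 0, 0, 0, 0, 0, 0, 0, 0, 0, 0],
)

```text
clock: 39.5
position: [576.2, -280.1, 103.3]
tool_rot: [179.9, -0.1, -172.2]
force: [-0.2, 0.4, -0.9]
finger_gap: 0.247
grip_force: 50.6
```

```bash
python3 -c "
from h import *
t=manip.grab_frame('top'); inhand(t,-1)
plan(*J(0,-190),104,-102.3)"
```

```text
pin [442.3 217.6] 322 tool x,y -46.7 5.2
t 39.5 at [ 576.2 -280.1  103.2] yaw -172.18 gap 0.245 -> spin units -15.25 then shift units [-2.005  1.425 -0.016] force [-0.4  0.3 -0.7]
```

```bash
cat >> h.py <<'E'
def hand(sgn,off=48):  # scene-view pin & jaws in tool axes
    f=manip.grab_frame('scene'); s=manip.read_state(); p=np.array(s['position']); yaw=np.radians(s['tool_rot'][2])
    ex=np.array([np.cos(yaw),np.sin(yaw)]); ey=np.array([np.sin(yaw),-np.cos(yaw)]); z=p[2]-7+26
    g=pix('scene',[*(p[:2]+sgn*off*ex),z])
    hsv=cv2.cvtColor(f,cv2.COLOR_RGB2HSV).astype(int); yy,xx=np.mgrid[:480,:640]
    for c,q in comps((hsv[...,1]<70)&(hsv[...,2]>110)&((xx-g[0])**2+(yy-g[1])**2<100),4):
        d=onz('scene',c,z)[:2]-p[:2]; print('pin',c.round(1),len(q),q.min(0),q.max(0),'tool',(d@ex).round(1),(d@ey).round(1))
    n,o=org(f,pix('scene',[*(p[:2]+sgn*(off+30)*ex),z-13]),22,z-13); d=o-p[:2]; print('jaws',n,(d@ex).round(1),(d@ey).round(1))
E
python3 -c "
from h import *
hand(-1)"
```

```text
pin [208.5 178.9] 15 [207 177] [210 181] tool -53.7 1.5
jaws 133 -81.5 -0.8
```

Emit:
carry_out(
  steps=[0, 0, 0, -0.953, 0, 0, 0, -0.953, 0, 0, 0, -0.953, 0, 0, 0, -0.953, 0, 0, 0, -0.953, 0, 0, 0, -0.953, 0, 0, 0, -0.953, 0, 0, 0, -0.953, 0, 0, 0, -0.953, 0, 0, 0, -0.953, 0, 0, 0, -0.953, 0, 0, 0, -0.953, 0, 0, 0, -0.953, 0, 0, 0, -0.953, 0, 0, 0, -0.953, 0, 0, 0, -0.953],
)

```text
clock: 41.2
position: [576.6, -280.4, 103.9]
tool_rot: [179.9, 0.0, -102.1]
force: [-0.4, 0.3, -1.4]
finger_gap: 0.245
grip_force: 50.6
```

Emit:
carry_out(
  steps=[-0.2, 0.15, 0, 0, -0.35, 0.25, 0, 0, -0.4, 0.28, 0, 0, -0.4, 0.28, 0, 0, -0.4, 0.28, 0.1, 0, -0.255, 0.175, 0.2, 0, 0, 0, 0.12, 0, 0, 0, 0, 0, 0, 0, 0, 0, 0, 0, 0, 0, 0, 0, 0, 0],
)

```text
clock: 42.3
position: [529.6, -168.0, 84.1]
tool_rot: [-180.0, -0.0, -102.3]
force: [0.5, 0.4, -1.0]
finger_gap: 0.244
grip_force: 50.6
```

```bash
python3 -c "
from h import *
hand(-1); plan(*J(0.5,-128.5),82,-102.3)"
```

```text
pin [276.9 196.6] 22 [275 194] [278 201] tool -57.6 -4.4
jaws 108 -85.0 1.4
t 42.4 at [ 529.5 -167.9   84. ] yaw -102.33 gap 0.247 -> spin units -0.01 then shift units [-1.241  0.024  0.04 ] force [ 0.4 -0.1 -1. ]
```

Emit:
carry_out(
  steps=[-0.15, 0.02, 0.04, 0, -0.2, 0, 0, 0, -0.2, 0, 0, 0, -0.2, 0, 0, 0, -0.15, 0, 0, 0, -0.15, 0, 0, 0, -0.1, 0, 0, 0, -0.08, 0, 0, 0, 0, 0, 0, 0, 0, 0, 0, 0, 0, 0, 0, 0],
)

```text
clock: 43.45
position: [541.3, -107.5, 81.8]
tool_rot: [180.0, -0.0, -102.3]
force: [0.6, 0.4, -0.3]
finger_gap: 0.247
grip_force: 50.6
```

```bash
python3 -c "
from h import *
hand(-1); plan(*J(0.5,-128.5),82,-102.3)"
```

```text
pin [290.5 211.5] 16 [289 210] [292 213] tool -52.6 -3.2
jaws 393 -104.9 13.5
t 43.5 at [ 541.3 -107.5   81.8] yaw -102.31 gap 0.251 -> spin units -0.00 then shift units [-0.009 -0.003 -0.004] force [-0.1 -0.   0.2]
```

Emit:
carry_out(
  steps=[0, 0, 0, 0, 0, 0, 0, 0, 0, 0, 0, 0, 0, 0, 0, 0, 0, 0, 0, 0, 0, 0, 0, 0, 0, 0, 0, 0, 0, 0, -0.2, 0, 0, 0, -0.3, 0, 0, 0, -0.5, 0, 0, 0, -0.5, 0, 0, 0, -0.5, 0, 0, 0, 0, 0],
  claw=1,
)

```text
clock: 44.8
position: [543.6, -107.7, 186.8]
tool_rot: [-179.5, 0.0, -102.3]
force: [0.4, -0.7, 0.9]
finger_gap: 1.003
grip_force: 0.0
```

```bash
python3 -c "
from h import *
t=manip.grab_frame('top');s=manip.grab_frame('scene')
for p in pins(s,100,110):
  j=toJ(p[2])
  if abs(j[0])<30 and -110<j[1]<-50: print(p,j.round(1))
for c in clips(t): print(c[0].round(1),[round(float(v),1) for v in c[1:]])
P=(434.5,204.2)
pick(P,12.8,False)"
```

```text
(array([289.1, 212.6]), 17, array([559.9, -57.6])) [  7.9 -76.3]
[608.4 272.1] [-21.0, -16.5, 33.2, 15.3]
[434.5 204.2] [11.9, 16.1, 33.9, 15.9]
t 44.9 at [ 541.6 -107.1  182.8] yaw -102.29 gap 1.000 -> spin units -25.11 then shift units [-1.57  -6.546  1.657] force [-0.8 -0.5 -0.7]
```

Emit:
carry_out(
  steps=[0, 0, 0, -1, 0, 0, 0, -1, 0, 0, 0, -1, 0, 0, 0, -1, 0, 0, 0, -1, 0, 0, 0, -1, 0, 0, 0, -1, 0, 0, 0, -1, 0, 0, 0, -1, 0, 0, 0, -1, 0, 0, 0, -1, 0, 0, 0, -1, 0, 0, 0, -1, 0, 0, 0, -1, 0, 0, 0, -1, 0, 0, 0, -1, 0, 0, 0, -1, 0, 0, 0, -1, 0, 0, 0, -1, 0, 0, 0, -1],
)

```text
clock: 46.9
position: [540.7, -107.1, 180.8]
tool_rot: [180.0, 0.1, -10.4]
force: [0.1, 0.1, -0.9]
finger_gap: 1.001
grip_force: 0.0
```

Emit:
carry_out(
  steps=[0, 0, 0, -0.84, 0, 0, 0, -0.84, 0, 0, 0, -0.84, 0, 0, 0, -0.84, 0, 0, 0, -0.84, 0, 0, 0, -0.84, -0.07, -0.3, 0, 0, -0.12, -0.5, 0, 0, -0.14, -0.6, 0, 0, -0.14, -0.6, 0, 0, -0.14, -0.6, 0, 0, -0.14, -0.6, 0, 0, -0.14, -0.6, 0, 0, -0.14, -0.6, 0, 0, -0.14, -0.6, 0, 0, -0.14, -0.6, 0, 0, -0.13, -0.5, 0, 0, -0.1, -0.4, 0, 0, -0.08, -0.3, 0, 0, 0, 0, 0, 0],
)

```text
clock: 48.9
position: [387.3, 208.4, 181.3]
tool_rot: [180.0, 0.1, 12.6]
force: [-0.2, -0.5, -0.5]
finger_gap: 1.0
grip_force: 0.0
```

```bash
python3 -c "
from h import *
s=manip.grab_frame('scene')
print([p for p in pins(s) if np.hypot(*(p[2]-[436,204]))<60])
plan(*gp((434.5,204.2),12.5),6,12.5)"
```

```text
[(array([399.6, 255.4]), 15, array([438.3, 203.4]))]
t 49.0 at [387.7 207.6 181.4] yaw 12.56 gap 1.002 -> spin units 0.01 then shift units [0.038 0.269 3.508] force [ 1.3 -0.   0.4]
```

Emit:
carry_out(
  steps=[0.03, 0.13, 0.2, 0, 0, 0.12, 0.4, 0, 0, 0, 0.5, 0, 0, 0, 0.5, 0, 0, 0, 0.4, 0, 0, 0, 0.3, 0, 0, 0, 0.1, 0, 0, 0, 0, 0, 0, 0, 0, 0, 0, 0, 0, 0, 0, 0, 0, 0],
)

```text
clock: 50.05
position: [393.3, 195.7, 62.5]
tool_rot: [-180.0, -0.1, 12.5]
force: [0.6, 0.4, -0.5]
finger_gap: 1.0
grip_force: 0.0
```

```bash
python3 -c "
from h import *
plan(*gp((434.5,204.2),12.5),6,12.5)"
```

```text
t 50.0 at [393.3 195.7  62.5] yaw 12.49 gap 1.000 -> spin units -0.00 then shift units [-0.018  0.012  1.129] force [ 0.6  0.4 -0.5]
```

Emit:
carry_out(
  steps=[-0.01, 0.01, 0.25, 0, 0, 0, 0.3, 0, 0, 0, 0.3, 0, 0, 0, 0.2, 0, 0, 0, 0.08, 0, 0, 0, 0, 0, 0, 0, 0, 0, 0, 0, 0, 0],
)

```text
clock: 50.85
position: [392.9, 195.1, 5.9]
tool_rot: [-180.0, -0.1, 12.5]
force: [0.3, -0.1, 0.4]
finger_gap: 1.001
grip_force: 0.0
```

Emit:
carry_out(
  steps=[0, 0, 0, 0, 0, 0, 0, 0, 0, 0, 0, 0, 0, 0, 0, 0, 0, 0, 0, 0, 0, 0, 0, 0, 0, 0, 0, 0, 0, 0, 0, 0, 0, 0, 0, 0, 0, 0, 0, 0],
  claw=0,
)

```text
clock: 51.85
position: [393.8, 195.2, 7.2]
tool_rot: [-180.0, -0.2, 12.5]
force: [-1.8, -3.4, 14.6]
finger_gap: 0.248
grip_force: 48.6
```

Emit:
carry_out(
  steps=[0, 0, -0.1, 0, 0, 0, -0.2, 0, 0, 0, -0.4, 0, 0, 0, -0.5, 0, 0, 0, -0.5, 0, 0, 0, -0.3, 0, 0, 0, 0, 0, 0, 0, 0, 0, 0, 0, 0, 0],
)

```text
clock: 52.75
position: [391.8, 194.2, 104.3]
tool_rot: [180.0, 0.1, 12.5]
force: [-0.5, -0.5, -1.4]
finger_gap: 0.244
grip_force: 48.9
```

```bash
python3 -c "
from h import *
hand(1); inhand(manip.grab_frame('top'),1)
plan(*J(0,195),104,-102.3)"
```

```text
pin [403.1 236.7] 18 [401 235] [405 239] tool 52.9 0.1
jaws 97 80.9 4.4
pin [225.9 296.3] 23 tool x,y 48.9 -0.2
jaws 47 78.6 -0.2
t 52.9 at [391.9 194.3 104.4] yaw 12.48 gap 0.247 -> spin units 25.04 then shift units [-1.218 -4.197  0.008] force [-1.   0.1 -1.2]
```

Emit:
carry_out(
  steps=[0, 0, 0, 1, 0, 0, 0, 1, 0, 0, 0, 1, 0, 0, 0, 1, 0, 0, 0, 1, 0, 0, 0, 1, 0, 0, 0, 1, 0, 0, 0, 1, 0, 0, 0, 1, 0, 0, 0, 1, 0, 0, 0, 1, 0, 0, 0, 1, 0, 0, 0, 1, 0, 0, 0, 1, 0, 0, 0, 1, 0, 0, 0, 1, 0, 0, 0, 1, 0, 0, 0, 1, 0, 0, 0, 1, 0, 0, 0, 1],
)

```text
clock: 54.85
position: [392.2, 194.5, 104.6]
tool_rot: [179.9, -0.0, -79.4]
force: [-0.5, -0.5, -1.4]
finger_gap: 0.249
grip_force: 48.9
```

Emit:
carry_out(
  steps=[0, 0, 0, 0.84, 0, 0, 0, 0.84, 0, 0, 0, 0.84, 0, 0, 0, 0.84, 0, 0, 0, 0.84, 0, 0, 0, 0.84, -0.07, -0.25, 0, 0, -0.14, -0.5, 0, 0, -0.17, -0.6, 0, 0, -0.17, -0.6, 0, 0, -0.17, -0.6, 0, 0, -0.17, -0.6, 0, 0, -0.15, -0.5, 0, 0, -0.1, -0.35, 0, 0, -0.078, -0.197, 0, 0, 0, 0, 0, 0, 0, 0, 0, 0, 0, 0, 0, 0],
)

```text
clock: 56.65
position: [610.1, 209.4, 105.0]
tool_rot: [180.0, -0.0, -102.3]
force: [0.1, 1.4, -1.0]
finger_gap: 0.248
grip_force: 48.9
```

```bash
python3 -c "
from h import *
hand(1); plan(*J(0,195),31.5,-102.3); plan(*J(0,127.5),31.5,-102.3)"
```

```text
jaws 134 100.9 -7.9
t 56.7 at [610.1 209.5 105.3] yaw -102.25 gap 0.248 -> spin units 0.01 then shift units [9.000e-03 1.000e-03 1.476e+00] force [-0.5 -0.1 -0.8]
t 56.7 at [610.1 209.5 105.3] yaw -102.25 gap 0.248 -> spin units 0.01 then shift units [1.359e+00 1.000e-03 1.476e+00] force [-0.5 -0.1 -0.8]
```

Emit:
carry_out(
  steps=[0, 0, 0.25, 0, 0, 0, 0.35, 0, 0, 0, 0.35, 0, 0, 0, 0.3, 0, 0, 0, 0.2, 0, 0, 0, 0.03, 0, 0, 0, 0, 0, 0, 0, 0, 0, 0.15, 0, 0, 0, 0.2, 0, 0, 0, 0.2, 0, 0, 0, 0.1, 0, 0, 0, 0, 0, 0, 0, 0, 0, 0, 0, 0, 0, 0, 0],
)

```text
clock: 58.2
position: [603.7, 178.1, 31.3]
tool_rot: [-180.0, 0.0, -102.3]
force: [0.5, -0.5, -1.4]
finger_gap: 0.248
grip_force: 48.9
```

```bash
python3 -c "
from h import *
hand(1);inhand(manip.grab_frame('top'),1); plan(*J(0,127.5),31.5,-102.3)"
```

```text
jaws 98 99.6 -0.6
pin [265.  230.8] 12 tool x,y 49.2 2.2
jaws 67 90.3 1.2
t 58.3 at [603.7 178.2  31.3] yaw -102.27 gap 0.249 -> spin units 0.01 then shift units [ 0.718  0.01  -0.004] force [ 0.5 -0.4 -0.1]
```

Emit:
carry_out(
  steps=[0.1, -0.02, 0, 0, 0.15, 0, 0, 0, 0.15, 0, 0, 0, 0.15, 0, 0, 0, 0.1, 0, 0, 0, 0.06, 0, 0, 0, 0, 0, 0, 0, 0, 0, 0, 0, 0, 0, 0, 0],
)

```text
clock: 59.2
position: [597.1, 143.2, 31.4]
tool_rot: [-180.0, 0.0, -102.3]
force: [0.1, -0.1, -1.3]
finger_gap: 0.252
grip_force: 48.9
```

```bash
python3 -c "
from h import *
inhand(manip.grab_frame('top'),1); plan(*J(0,127.5),31.5,-102.3)"
```

```text
pin [279.8 233.7] 11 tool x,y 49.1 1.8
jaws 157 91.7 12.8
t 59.2 at [597.1 143.2  31.3] yaw -102.27 gap 0.248 -> spin units 0.01 then shift units [ 0.007  0.03  -0.003] force [ 0.5 -0.5 -0.5]
```

Emit:
carry_out(
  steps=[0, 0, 0, 0, 0, 0, 0, 0, 0, 0, 0, 0, 0, 0, 0, 0, 0, 0, 0, 0, 0, 0, 0, 0, 0, 0, 0, 0, 0, 0, -0.2, 0, 0, 0, -0.3, 0, 0, 0, -0.5, 0, 0, 0, -0.5, 0, 0, 0, -0.5, 0, 0, 0, 0, 0],
  claw=1,
)

```text
clock: 60.55
position: [599.5, 143.5, 136.6]
tool_rot: [-179.6, 0.2, -102.3]
force: [-0.2, -0.8, 0.7]
finger_gap: 1.001
grip_force: 0.0
```

Emit:
carry_out(
  steps=[-0.3, 0, 0, -1, -0.3, 0, 0, -1, -0.3, 0, 0, -1, 0, 0, 0, -1, 0, 0, 0, -1, 0, 0, 0, -1, 0, 0, 0, -1, 0, 0, 0, -1, 0, 0, 0, -1, 0, 0, 0, -1, 0, 0, 0, -1, 0, 0, 0, -1, 0, 0, 0, -1, 0, 0, 0, -1, 0, 0, 0, -1, 0, 0, 0, -1, 0, 0, 0, -1, 0, 0, 0, -1, 0, 0, 0, 0, 0, 0, 0, 0],
)

```text
clock: 62.55
position: [603.0, 187.4, 131.4]
tool_rot: [180.0, 0.0, -19.9]
force: [0.3, 0.5, 0.1]
finger_gap: 0.999
grip_force: 0.0
```

```bash
python3 -c "
from h import *
t=manip.grab_frame('top');s=manip.grab_frame('scene')
for p in pins(s): 
  if np.hypot(*(p[2]-[610,272]))<70: print(p)
for p in pins(s,50,110):
  j=toJ(p[2])
  if abs(j[0])<30 and 50<j[1]<110: print(p,j.round(1))
for c in clips(t): print(c[0].round(1),[round(float(v),1) for v in c[1:]])
s0=cv2.imread('pics/s1.png')[:,:,::-1].copy()
print(org(s,(360,330),30,13),org(s0,(360,330),30,13))
print(lid(t))
pick((608.3,272.0),-18.6,False)"
```

```text
(array([377.8, 319.5]), 18, array([610.9, 271.4]))
(array([329.2, 269.5]), 24, array([595. , 105.3])) [ 7.5 90.4]
[588.9 100.7] [-113.8, -109.9, 43.2, 49.2]
(115, array([640.5, 259.6])) (114, array([640.4, 259.6]))
((470.483154296875, -357.6273498535156), (76.26377868652344, 64.26324462890625), 32.22502517700195)
t 62.6 at [603.  187.4 131.4] yaw -19.87 gap 1.000 -> spin units -0.28 then shift units [-1.299 -1.637  0.628] force [ 0.1  0.5 -1.2]
```

```bash
cat >> h.py <<'E'
def mounted(t,z,side):
    hsv=cv2.cvtColor(t,cv2.COLOR_RGB2HSV).astype(int); yy,xx=np.mgrid[:480,:640]
    g=pix('top',[*J(0,side*79),z])
    for c,q in comps((hsv[...,1]<60)&(hsv[...,2]>110)&((xx-g[0])**2+(yy-g[1])**2<144),4): print('mounted',c.round(1),len(q),toJ(onz('top',c,z)).round(1))
    b=np.argwhere((hsv[...,2]<60)&((xx-g[0])**2+(yy-g[1])**2<50**2)&(hsv[...,1]<130))[:,::-1]
    B=np.array([toJ(p) for p in world('top',b,z)]); k=(B[:,1]*side>85)&(abs(B[:,0])<45); B=B[k]; print(' handles',len(B),'outer y',(np.sort(B[:,1]*side)[-6:]).round(0),'x range',B[:,0].min().round(0),B[:,0].max().round(0))
E
python3 -c "
from h import *
t=manip.grab_frame('top'); mounted(t,50,1); mounted(t,100,-1)
t0=cv2.imread('pics/t1.png')[:,:,::-1].copy(); print(toJ(J(0,5)))
print(clips(t0)[0][0])"
```

```text
mounted [278.4 233. ] 20 [ 0.6 82.5]
 handles 561 outer y [195. 195. 196. 196. 196. 196.] x range -21.0 45.0
mounted [349.2 249.2] 4 [ -1.8 -84.9]
 handles 104 outer y [135. 136. 138. 139. 140. 140.] x range -25.0 25.0
[1.77635684e-15 5.00000000e+00]
[ 620.41594716 -274.82565598]
```

```bash
python3 -c "
from h import *
plan(*gp((608.3,272.0),-19),6,-19)"
```

```text
t 62.7 at [603.  187.5 131.4] yaw -19.85 gap 0.997 -> spin units -0.19 then shift units [-1.311 -1.633  2.507] force [-0.4  0.4  0.2]
```

Emit:
carry_out(
  steps=[0, 0, 0, -0.19, -0.2, -0.25, 0, 0, -0.4, -0.5, 0, 0, -0.4, -0.5, 0, 0, -0.311, -0.383, 0, 0, 0, 0, 0.3, 0, 0, 0, 0.4, 0, 0, 0, 0.4, 0, 0, 0, 0.3, 0, 0, 0, 0, 0, 0, 0, 0, 0, 0, 0, 0, 0, 0, 0, 0, 0],
)

```text
clock: 64.0
position: [568.0, 286.5, 62.6]
tool_rot: [-179.9, -0.1, -18.9]
force: [0.5, 0.1, 0.0]
finger_gap: 1.002
grip_force: 0.0
```

```bash
python3 -c "
from h import *
plan(*gp((608.3,272.0),-19),6,-19)"
```

```text
t 64.0 at [568.  286.5  62.6] yaw -18.90 gap 1.002 -> spin units 0.02 then shift units [-0.004  0.011  1.131] force [0.5 0.1 0. ]
```

Emit:
carry_out(
  steps=[0, 0.01, 0.25, 0, 0, 0, 0.3, 0, 0, 0, 0.3, 0, 0, 0, 0.2, 0, 0, 0, 0.08, 0, 0, 0, 0, 0, 0, 0, 0, 0, 0, 0, 0, 0],
)

```text
clock: 64.8
position: [567.8, 285.8, 5.6]
tool_rot: [-179.9, -0.1, -18.9]
force: [0.2, -0.2, 0.5]
finger_gap: 1.001
grip_force: 0.0
```

Emit:
carry_out(
  steps=[0, 0, 0, 0, 0, 0, 0, 0, 0, 0, 0, 0, 0, 0, 0, 0, 0, 0, 0, 0, 0, 0, 0, 0, 0, 0, 0, 0, 0, 0, 0, 0, 0, 0, 0, 0, 0, 0, 0, 0],
  claw=0,
)

```text
clock: 65.8
position: [569.0, 286.2, 8.1]
tool_rot: [-179.8, -0.2, -18.9]
force: [-2.4, -0.2, 13.1]
finger_gap: 0.248
grip_force: 50.3
```

Emit:
carry_out(
  steps=[0, 0, -0.1, 0, 0, 0, -0.2, 0, 0, 0, -0.4, 0, 0, 0, -0.5, 0, 0, 0, -0.5, 0, 0, 0, -0.3, 0, 0, 0, 0, 0, 0, 0, 0, 0, 0, 0, 0, 0],
)

```text
clock: 66.7
position: [566.5, 285.0, 103.2]
tool_rot: [179.9, 0.1, -18.9]
force: [-0.3, 0.3, -1.4]
finger_gap: 0.245
grip_force: 48.9
```

```bash
python3 -c "
from h import *
inhand(manip.grab_frame('top'),1)
plan(*J(0,200),104,-102.3)"
```

```text
pin [199.2 217. ] 23 tool x,y 48.1 0.3
jaws 52 77.9 -0.6
t 66.8 at [566.5 285.  103.2] yaw -18.92 gap 0.250 -> spin units 18.19 then shift units [ 1.198 -1.171 -0.015] force [ 0.3  0.2 -1.2]
```

Emit:
carry_out(
  steps=[0, 0, 0, 0.957, 0, 0, 0, 0.957, 0, 0, 0, 0.957, 0, 0, 0, 0.957, 0, 0, 0, 0.957, 0, 0, 0, 0.957, 0, 0, 0, 0.957, 0, 0, 0, 0.957, 0, 0, 0, 0.957, 0, 0, 0, 0.957, 0, 0, 0, 0.957, 0, 0, 0, 0.957, 0, 0, 0, 0.957, 0, 0, 0, 0.957, 0, 0, 0, 0.957, 0, 0, 0, 0.957, 0, 0, 0, 0.957, 0, 0, 0, 0.957, 0, 0, 0, 0.957],
)

```text
clock: 68.65
position: [566.9, 285.2, 103.6]
tool_rot: [179.9, -0.1, -102.4]
force: [0.0, 0.1, -1.1]
finger_gap: 0.246
grip_force: 48.9
```

Emit:
carry_out(
  steps=[0.2, -0.2, 0, 0, 0.35, -0.35, 0, 0, 0.35, -0.35, 0, 0, 0.298, -0.271, 0, 0, 0, 0, 0.2, 0, 0, 0, 0.2, 0, 0, 0, 0, 0, 0, 0, 0, 0, 0, 0, 0, 0, 0, 0, 0, 0, 0, 0, 0, 0],
)

```text
clock: 69.75
position: [611.9, 214.9, 85.3]
tool_rot: [-180.0, 0.0, -102.2]
force: [1.4, -0.2, -1.2]
finger_gap: 0.247
grip_force: 48.9
```

```bash
python3 -c "
from h import *
inhand(manip.grab_frame('top'),1); plan(*J(0,125.5),82,-102.3)"
```

```text
pin [246.6 224.4] 13 tool x,y 49.1 1.8
jaws 50 79.1 2.6
t 69.8 at [611.9 214.8  85.2] yaw -102.23 gap 0.247 -> spin units 0.01 then shift units [1.509 0.014 0.064] force [ 0.2 -0.4 -0.6]
```

Emit:
carry_out(
  steps=[0.15, -0.01, 0.06, 0, 0.25, 0, 0, 0, 0.25, 0, 0, 0, 0.2, 0, 0, 0, 0.2, 0, 0, 0, 0.15, 0, 0, 0, 0.15, 0, 0, 0, 0.1, 0, 0, 0, 0.05, 0, 0, 0, 0, 0, 0, 0, 0, 0, 0, 0, 0, 0, 0, 0],
)

```text
clock: 71.0
position: [596.5, 141.4, 81.8]
tool_rot: [-180.0, 0.0, -102.2]
force: [-0.3, -0.4, -0.7]
finger_gap: 0.245
grip_force: 48.9
```

```bash
python3 -c "
from h import *
inhand(manip.grab_frame('top'),1); plan(*J(0,125.5),82,-102.3)"
```

```text
pin [279.3 232.1] 14 tool x,y 49.0 2.0
jaws 167 88.5 13.2
t 71.0 at [596.4 141.4  81.7] yaw -102.23 gap 0.245 -> spin units 0.01 then shift units [ 0.009  0.024 -0.005] force [-0.8 -1.1 -1.3]
```

Emit:
carry_out(
  steps=[0, 0, 0, 0, 0, 0, 0, 0, 0, 0, 0, 0, 0, 0, 0, 0, 0, 0, 0, 0, 0, 0, 0, 0, 0, 0, 0, 0, 0, 0, -0.2, 0, 0, 0, -0.3, 0, 0, 0, -0.4, 0, -0.3, 0, 0, 0, -0.5, 0, 0, 0, -0.4, 0, 0, 0, 0, 0, 0, 0, 0, 0, 0, 0],
  claw=1,
)

```text
clock: 72.55
position: [609.0, 200.2, 126.7]
tool_rot: [180.0, -0.0, -102.2]
force: [-0.4, 0.1, -0.3]
finger_gap: 1.0
grip_force: 0.0
```

```bash
python3 -c "
from h import *
t=manip.grab_frame('top'); mounted(t,100,1); mounted(t,100,-1); cv2.imwrite('pics/t2.png',t[:,:,::-1]); s=manip.grab_frame('scene'); cv2.imwrite('pics/s2.png',s[:,:,::-1])
plan(*J(0,165),45,-102.3)"
```

```text
mounted [277.7 232. ] 15 [-1.3 80.4]
 handles 192 outer y [190. 190. 190. 190. 191. 191.] x range -25.0 34.0
 handles 120 outer y [136. 137. 138. 139. 140. 141.] x range -25.0 25.0
t 72.7 at [609.  199.4 126.9] yaw -102.26 gap 1.000 -> spin units 0.01 then shift units [0.406 0.023 1.638] force [0.5 0.  0. ]
```

Emit:
carry_out(
  steps=[0.1, 0.02, 0.2, 0, 0.15, 0, 0.35, 0, 0.15, 0, 0.35, 0, 0, 0, 0.35, 0, 0, 0, 0.3, 0, 0, 0, 0.2, 0, 0, 0, 0.04, 0, 0, 0, 0, 0, 0, 0, 0, 0, 0, 0, 0, 0, 0, 0, 0, 0],
  claw=0.4,
)

```text
clock: 73.75
position: [604.2, 180.6, 38.0]
tool_rot: [-179.9, 0.0, -102.2]
force: [0.1, 0.1, -0.2]
finger_gap: 0.401
grip_force: 0.0
```

Emit:
carry_out(
  steps=[0.06, 0, 0, 0, 0.06, 0, 0, 0, 0.06, 0, 0, 0, 0.04, 0, 0, 0, 0.04, 0, 0, 0, 0, 0, 0, 0, 0, 0, 0, 0],
)

```text
clock: 74.45
position: [603.2, 170.7, 38.9]
tool_rot: [-179.7, 0.3, -102.2]
force: [0.9, 9.7, 1.9]
finger_gap: 0.4
grip_force: 0.0
```

```bash
python3 -c "
from h import *
t=manip.grab_frame('top'); mounted(t,100,1)
print(toJ(manip.read_state()['position'])); plan(*J(0,150),37,-102.3)"
```

```text
mounted [277.6 231.5] 11 [-0.1 80.9]
 handles 456 outer y [183. 184. 184. 184. 185. 189.] x range -45.0 45.0
[  1.62424124 155.98731099]
t 74.5 at [603.2 170.7  38.9] yaw -102.20 gap 0.399 -> spin units 0.02 then shift units [0.12  0.032 0.039] force [2.  8.9 3.1]
```

Emit:
carry_out(
  steps=[0.04, 0, 0, 0, 0, 0, 0, 0, 0, 0, 0, 0],
)

```text
clock: 74.8
position: [602.9, 169.0, 39.0]
tool_rot: [-179.7, 0.4, -102.2]
force: [1.2, 9.0, 2.1]
finger_gap: 0.402
grip_force: 0.0
```

Emit:
carry_out(
  steps=[0.04, 0, 0, 0, 0, 0, 0, 0, 0, 0, 0, 0],
)

```text
clock: 75.1
position: [602.6, 167.2, 39.0]
tool_rot: [-179.7, 0.4, -102.2]
force: [2.6, 10.1, 2.5]
finger_gap: 0.399
grip_force: 0.0
```

```bash
python3 -c "
from h import *
t=manip.grab_frame('top'); mounted(t,100,1)
print(toJ(manip.read_state()['position']),manip.read_state()['force'])"
```

```text
mounted [279.4 232.1] 11 [-0.6 76.8]
 handles 409 outer y [183. 184. 184. 184. 188. 191.] x range -45.0 43.0
[  1.70151453 152.48075941] [1.44414975 9.77843608 2.41559929]
```

Emit:
carry_out(
  steps=[0.02, 0, 0, 0, 0, 0, 0, 0, 0, 0, 0, 0],
)

```text
clock: 75.45
position: [602.4, 166.4, 39.0]
tool_rot: [-179.7, 0.4, -102.2]
force: [1.9, 10.7, 2.7]
finger_gap: 0.403
grip_force: 0.1
```

Emit:
carry_out(
  steps=[0.015, 0, 0, 0, 0, 0, 0, 0, 0, 0, 0, 0],
)

```text
clock: 75.75
position: [602.4, 166.2, 39.1]
tool_rot: [-179.7, 0.5, -102.2]
force: [1.3, 12.0, 2.6]
finger_gap: 0.402
grip_force: 1.0
```

```bash
python3 -c "
from h import *
t=manip.grab_frame('top'); mounted(t,100,1)
print(toJ(manip.read_state()['position']),manip.read_state()['force'])"
```

```text
mounted [279.8 232.2] 11 [-0.6 75.7]
 handles 411 outer y [184. 188. 189. 189. 190. 190.] x range -45.0 44.0
[  1.75447538 151.36313508] [ 1.43961609 11.95266697  2.64809597]
```

Emit:
carry_out(
  steps=[0.03, 0, 0, 0, 0, 0, 0, 0, 0, 0, 0, 0],
)

```text
clock: 76.1
position: [602.5, 165.7, 39.4]
tool_rot: [-179.7, 0.6, -102.2]
force: [2.6, 14.6, 2.4]
finger_gap: 0.399
grip_force: 3.1
```

Emit:
carry_out(
  steps=[0.03, 0, 0, 0, 0, 0, 0, 0, 0, 0, 0, 0],
)

```text
clock: 76.4
position: [602.5, 165.4, 39.6]
tool_rot: [-179.6, 0.7, -102.2]
force: [2.8, 17.0, 2.5]
finger_gap: 0.402
grip_force: 5.0
```

```bash
python3 -c "
from h import *
t=manip.grab_frame('top'); mounted(t,100,1)
print(toJ(manip.read_state()['position']),manip.read_state()['force'])"
```

```text
mounted [279.7 232.2] 12 [-0.8 76. ]
 handles 381 outer y [186. 186. 187. 188. 188. 190.] x range -45.0 44.0
[  2.07134656 150.66846745] [ 2.02190302 17.59719642  3.18382542]
```

Emit:
carry_out(
  steps=[-0.2, 0, 0, 0, -0.3, 0, 0, 0, 0, 0, -0.4, 0, 0, 0, -0.6, 0, 0, 0, -0.7, 0, 0, 0, -0.7, 0, 0, 0, -0.6, 0, 0.3, 0, -0.2, 0, 0.6, 0, 0, 0, 0.7, 0, 0, 0, 0.7, 0, 0, 0, 0.7, 0, 0, 0, 0.7, 0, 0, 0, 0.7, 0, 0, 0, 0.7, 0, 0, 0, 0.7, 0, 0, 0, 0.7, 0, 0, 0, 0.5, 0, 0, 0, 0.3, 0, 0, 0],
)

```text
clock: 78.35
position: [525.9, -175.0, 196.5]
tool_rot: [179.9, -0.0, -102.4]
force: [0.7, 0.3, 0.1]
finger_gap: 0.405
grip_force: 0.0
```

Emit:
carry_out(
  steps=[0, 0, 0, 0, 0, 0, 0, 0, 0, 0, 0, 0],
)

```text
clock: 78.65
position: [527.3, -172.3, 197.1]
tool_rot: [180.0, 0.0, -102.2]
force: [0.1, -0.7, 0.6]
finger_gap: 0.394
grip_force: 0.0
```

```bash
python3 -c "
from h import *
t=manip.grab_frame('top'); cv2.imwrite('pics/t3.png',t[:,:,::-1]);mounted(t,100,1); mounted(t,100,-1)
print(toJ(manip.read_state()['position'])); plan(*J(0,-170),37,-102.3)"
```

```text
mounted [279.9 232.3] 18 [-0.8 75.5]
 handles 77 outer y [130. 130. 131. 132. 133. 134.] x range -25.0 24.0
mounted [346.8 247.8] 447 [  0.  -78.9]
 handles 37 outer y [183. 183. 184. 185. 186. 190.] x range -44.0 27.0
[   0.54705857 -195.15462611]
t 78.7 at [ 527.4 -172.2  197.2] yaw -102.19 gap 0.401 -> spin units 0.02 then shift units [-0.503  0.011  3.203] force [ 0.1 -0.  -0.5]
```

Emit:
carry_out(
  steps=[0, 0.01, 0.3, 0, 0, 0, 0.5, 0, 0, 0, 0.6, 0, 0, 0, 0.6, 0, 0, 0, 0.5, 0, 0, 0, 0.4, 0, 0, 0, 0.2, 0, 0, 0, 0.08, 0, -0.2, 0, 0, 0, -0.25, 0, 0, 0, -0.2, 0, 0, 0, -0.1, 0, 0, 0, 0, 0, 0, 0, 0, 0, 0, 0, 0, 0, 0, 0],
)

```text
clock: 80.2
position: [534.5, -136.2, 38.3]
tool_rot: [180.0, 0.0, -102.3]
force: [0.5, -0.3, -0.5]
finger_gap: 0.4
grip_force: 0.0
```

```bash
python3 -c "
from h import *
print(toJ(manip.read_state()['position'])); plan(*J(0,-151),38,-102.3)"
```

```text
[  -0.16401328 -158.5009725 ]
t 80.2 at [ 534.5 -136.2   38.3] yaw -102.27 gap 0.400 -> spin units 0.01 then shift units [-0.15  -0.003  0.006] force [ 0.5 -0.3 -0.5]
```

Emit:
carry_out(
  steps=[-0.04, 0, 0, 0, -0.04, 0, 0, 0, -0.04, 0, 0, 0, -0.03, 0, 0, 0, 0, 0, 0, 0, 0, 0, 0, 0],
)

```text
clock: 80.8
position: [535.8, -131.9, 39.0]
tool_rot: [-180.0, -0.2, -102.3]
force: [-1.6, -12.3, 2.0]
finger_gap: 0.401
grip_force: 0.0
```

Emit:
carry_out(
  steps=[-0.04, 0, 0, 0, 0, 0, 0, 0, 0, 0, 0, 0],
)

```text
clock: 81.1
position: [536.2, -130.1, 39.0]
tool_rot: [-180.0, -0.2, -102.3]
force: [-1.3, -13.1, 2.2]
finger_gap: 0.398
grip_force: 0.1
```

Emit:
carry_out(
  steps=[-0.03, 0, 0, 0, 0, 0, 0, 0, 0, 0, 0, 0],
)

```text
clock: 81.4
position: [536.3, -129.6, 39.1]
tool_rot: [180.0, -0.3, -102.3]
force: [-2.3, -16.5, 2.6]
finger_gap: 0.4
grip_force: 2.6
```

```bash
python3 -c "
from h import *
print(toJ(manip.read_state()['position']))
s=manip.grab_frame('scene')
for p in pins(s,100,100):
  j=toJ(p[2])
  if abs(j[0])<30 and -110<j[1]<-50: print(p,j.round(1))"
```

```text
[   0.1657041  -151.63512692]
(array([290.6, 214.7]), 9, array([562.1, -50.6])) [  8.6 -69. ]
```

Emit:
carry_out(
  steps=[-0.04, 0, 0, 0, 0, 0, 0, 0, 0, 0, 0, 0],
)

```text
clock: 81.75
position: [536.3, -129.0, 39.4]
tool_rot: [180.0, -0.5, -102.3]
force: [-2.3, -19.9, 3.6]
finger_gap: 0.401
grip_force: 5.4
```

Emit:
carry_out(
  steps=[-0.04, 0, 0, 0, 0, 0, 0, 0, 0, 0, 0, 0],
)

```text
clock: 82.05
position: [536.5, -128.0, 39.7]
tool_rot: [180.0, -0.5, -102.3]
force: [-4.1, -25.2, 4.2]
finger_gap: 0.398
grip_force: 6.7
```

```bash
python3 -c "
from h import *
print(toJ(manip.read_state()['position']))"
```

```text
[ 9.86676319e-02 -1.50055844e+02]
```

Emit:
carry_out(
  steps=[0.2, 0, 0, 0, 0.3, 0, 0, 0, 0, 0, -0.4, 0, 0, 0, -0.6, 0, 0, 0, -0.7, 0, 0, 0, -0.6, 0, 0.6, 0, 0, -0.8, 0.6, 0, 0, -0.8, 0.4, 0, 0, -0.8, 0, 0, 0, -0.8, 0, 0, 0, -0.8, 0, 0, 0, -0.8, 0, 0, 0, -0.8, 0, 0, 0, -0.8, 0, 0, 0, -0.8, 0, 0, 0, -0.8, 0, 0, 0, -0.8, 0, 0, 0, -0.9, 0, 0, 0, 0, 0, 0, 0, 0],
  claw=1,
)

```text
clock: 84.05
position: [519.8, -225.1, 153.2]
tool_rot: [-180.0, 0.0, -57.9]
force: [-0.7, 0.0, 0.1]
finger_gap: 1.0
grip_force: 0.0
```

```bash
python3 -c "
from h import *
t=manip.grab_frame('top'); s=manip.grab_frame('scene'); mounted(t,100,1); mounted(t,100,-1); print(lid(t),lid(cv2.imread('pics/t3.png')[:,:,::-1].copy()))
cv2.imwrite('pics/l.png',np.hstack([crop(t,265,195,100,75,4),crop(s,265,180,100,75,4)]))
plan(470.5,-357.6,100,-57.8)"
```

```text
mounted [279.9 232.3] 18 [-0.8 75.5]
 handles 94 outer y [132. 133. 133. 133. 134. 134.] x range -25.0 24.0
mounted [346.8 247.8] 447 [  0.  -78.9]Traceback (most recent call last):
  File "<string>", line 3, in <module>
    t=manip.grab_frame('top'); s=manip.grab_frame('scene'); mounted(t,100,1); mounted(t,100,-1); print(lid(t),lid(cv2.imread('pics/t3.png')[:,:,::-1].copy()))
                                                                              ~~~~~~~^^^^^^^^^^
  File "h.py", line 88, in mounted
    B=np.array([toJ(p) for p in world('top',b,z)]); k=(B[:,1]*side>85)&(abs(B[:,0])<45); B=B[k]; print(' handles',len(B),'outer y',(np.sort(B[:,1]*side)[-6:]).round(0),'x range',B[:,0].min().round(0),B[:,0].max().round(0))
                                                                                                                                                                                  ~~~~~~~~~~^^
    return umr_minimum(a, axis, None, out, keepdims, initial, where)
ValueError: zero-size array to reduction operation minimum which has no identity
```

```bash
python3 -c "
from h import *
t=manip.grab_frame('top'); s=manip.grab_frame('scene'); print(lid(t))
g=pix('scene',[470.5,-357.6,8]); hsv=cv2.cvtColor(s,cv2.COLOR_RGB2HSV).astype(int); print(g)
for c,p in comps((hsv[...,1]<60)&(hsv[...,2]>150),100):
  if np.hypot(*(c-g))<40: print('scene',c,len(p),cv2.minAreaRect(world('scene',p,8).astype(np.float32)))
s1=cv2.imread('pics/s1.png'); h1=cv2.cvtColor(s1,cv2.COLOR_BGR2HSV).astype(int)
for c,p in comps((h1[...,1]<60)&(h1[...,2]>150),100):
  if np.hypot(*(c-g))<40: print('scene before',c,len(p))
plan(470.5,-357.6,100,-57.8)"
```

```text
((550.6978759765625, -462.6192626953125), (177.40245056152344, 177.56842041015625), 45.25558853149414)
[236.09817592 154.32287997]
scene [229.52849741 157.39896373] 193 ((488.2254943847656, -370.8390197753906), (94.88345336914062, 48.4702262878418), 59.41628646850586)
scene before [235.47002398 155.42206235] 417
t 84.2 at [ 519.9 -225.   153.3] yaw -57.84 gap 0.999 -> spin units -0.01 then shift units [1.717 2.249 1.066] force [ 0.1  0.5 -0.1]
```

Emit:
carry_out(
  steps=[-0.4, -0.03, -0.2, 0, -0.6, -0.04, -0.2, 0, -0.6, -0.04, 0, 0, -0.6, -0.04, 0, 0, -0.6, -0.04, 0, 0, -0.6, -0.04, 0, 0, -0.6, -0.04, 0, 0, -0.6, -0.04, 0, 0, -0.4, -0.03, 0, 0, 0, 0, 0, 0, 0, 0, 0, 0, 0, 0, 0, 0, 0, 0, 0, 0],
)

```text
clock: 85.55
position: [401.3, -5.0, 173.2]
tool_rot: [180.0, -0.0, -57.9]
force: [-0.6, -0.1, 1.3]
finger_gap: 1.004
grip_force: 0.0
```

```bash
python3 -c "
from h import *
t=manip.grab_frame('top'); s=manip.grab_frame('scene'); r=lid(t); print(r, lid(cv2.imread('pics/t2.png')[:,:,::-1].copy()))
mounted(t,100,-1)
cv2.imwrite('pics/t4.png',t[:,:,::-1]);cv2.imwrite('pics/s4.png',s[:,:,::-1])
g=pix('scene',[470.5,-357.6,8]); hsv=cv2.cvtColor(s,cv2.COLOR_RGB2HSV).astype(int)
for c,p in comps((hsv[...,1]<60)&(hsv[...,2]>150),100):
  if np.hypot(*(c-g))<60: print('scene',c,len(p))
if r: plan(*r[0],100,-57.8)"
```

```text
((471.26519775390625, -357.23529052734375), (74.5512924194336, 64.03606414794922), 32.44558334350586) ((470.3590087890625, -357.5121154785156), (76.3271255493164, 63.832733154296875), 32.037010192871094)
mounted [344.8 249.4] 5 [ -4.5 -75.2]
 handles 139 outer y [130. 131. 131. 132. 133. 134.] x range -25.0 25.0
scene [235.02110818 156.176781  ] 379
t 85.7 at [401.2  -4.9 173.2] yaw -57.86 gap 1.001 -> spin units -0.01 then shift units [6.709 2.57  1.464] force [0.3 0.6 0.1]
```

Emit:
carry_out(
  steps=[0.3, 0.11, 0, 0, 0.5, 0.19, 0, 0, 0.6, 0.23, 0, 0, 0.6, 0.23, 0, 0, 0.6, 0.23, 0, 0, 0.6, 0.23, 0, 0, 0.6, 0.23, 0, 0, 0.6, 0.23, 0, 0, 0.6, 0.23, 0.2, 0, 0.6, 0.23, 0.3, 0, 0.5, 0.2, 0.4, 0, 0.4, 0.16, 0.4, 0, 0.205, 0.088, 0.3, 0, 0, 0, 0.26, 0, 0, 0, 0, 0, 0, 0, 0, 0, 0, 0, 0, 0, 0, 0, 0, 0, 0, 0, 0, 0],
)

```text
clock: 87.55
position: [470.7, -356.9, 81.2]
tool_rot: [-180.0, -0.1, -57.8]
force: [-0.9, 0.8, -0.2]
finger_gap: 0.998
grip_force: 0.0
```

```bash
python3 -c "
from h import *
plan(470.4,-357.5,14,-57.8)"
```

```text
t 87.5 at [ 470.7 -356.9   81.2] yaw -57.76 gap 0.998 -> spin units 0.01 then shift units [0.008 0.012 1.344] force [-0.9  0.8 -0.2]
```

Emit:
carry_out(
  steps=[0.005, 0.005, 0.25, 0, 0, 0, 0.35, 0, 0, 0, 0.35, 0, 0, 0, 0.25, 0, 0, 0, 0.1, 0, 0, 0, 0.03, 0, 0, 0, 0, 0, 0, 0, 0, 0, 0, 0, 0, 0],
)

```text
clock: 88.45
position: [470.7, -357.6, 14.6]
tool_rot: [-180.0, -0.1, -57.8]
force: [-0.8, 0.1, 1.2]
finger_gap: 0.999
grip_force: 0.0
```

Emit:
carry_out(
  steps=[0, 0, 0, 0, 0, 0, 0, 0, 0, 0, 0, 0, 0, 0, 0, 0, 0, 0, 0, 0, 0, 0, 0, 0, 0, 0, 0, 0, 0, 0, 0, 0, 0, 0, 0, 0, 0, 0, 0, 0],
  claw=0,
  squeeze=40,
)

```text
clock: 89.45
position: [470.5, -357.5, 14.2]
tool_rot: [-180.0, -0.0, -57.8]
force: [0.5, 1.8, 4.5]
finger_gap: 0.505
grip_force: 41.1
```

```bash
python3 -c "
from h import *
print(manip.read_state()['position']); plan(470.4,-357.5,200,-57.8)"
```

```text
[ 470.51153556 -357.53891965   14.20120982]
t 89.5 at [ 470.5 -357.5   14.2] yaw -57.78 gap 0.505 -> spin units 0.00 then shift units [-2.000e-03  1.000e-03 -3.716e+00] force [0.5 1.8 4.5]
```

Emit:
carry_out(
  steps=[0, 0, -0.15, 0, 0, 0, -0.3, 0, 0, 0, -0.4, 0, 0, 0, -0.4, 0, 0, 0, -0.4, 0, 0, 0, -0.4, 0, 0, 0, -0.4, 0.7, 0, 0, -0.4, 0.9, 0, 0, -0.4, 0.9, 0, 0, -0.3, 0.9, 0, 0, -0.15, 0.9, 0, 0, 0, 0.9, 0, 0, 0, 0.9, 0, 0, 0, 0.9, 0, 0, 0, 0.9, 0, 0, 0, 0.9, 0, 0, 0, 0.91, 0, 0, 0, 0, 0, 0, 0, 0],
)

```text
clock: 91.35
position: [469.8, -357.2, 198.3]
tool_rot: [179.9, 0.0, -102.2]
force: [0.7, 0.5, -0.4]
finger_gap: 0.499
grip_force: 40.8
```

```bash
python3 -c "
from h import *
plan(*J(0,0),200,-102.3)"
```

```text
t 91.3 at [ 469.8 -357.2  198.3] yaw -102.20 gap 0.499 -> spin units 0.02 then shift units [-7.763 -0.326 -0.034] force [ 0.7  0.5 -0.4]
```

Emit:
carry_out(
  steps=[-0.25, -0.01, 0, 0.02, -0.45, -0.02, 0, 0, -0.55, -0.023, 0, 0, -0.55, -0.023, 0, 0, -0.55, -0.023, 0, 0, -0.55, -0.023, 0, 0, -0.55, -0.023, 0, 0, -0.55, -0.023, 0, 0, -0.55, -0.023, 0, 0, -0.55, -0.023, 0, 0, -0.55, -0.023, 0, 0, -0.55, -0.023, 0, 0, -0.55, -0.023, 0, 0, -0.45, -0.02, 0, 0, -0.35, -0.015, 0, 0, -0.213, -0.008, 0, 0, 0, 0, 0, 0, 0, 0, 0, 0, 0, 0, 0, 0, 0, 0, 0, 0],
)

```text
clock: 93.35
position: [569.2, 17.4, 198.9]
tool_rot: [-180.0, -0.0, -102.4]
force: [-0.4, 0.2, -1.9]
finger_gap: 0.503
grip_force: 40.8
```

Emit:
carry_out(
  steps=[0, 0, 0.3, 0, 0, 0, 0.35, 0, 0, 0, 0.3, 0, 0, 0, 0.2, 0, 0, 0, 0.1, 0, 0, 0, 0, 0, 0, 0, 0, 0, 0, 0, 0, 0, 0, 0, 0, 0, 0, 0, 0, 0],
)

```text
clock: 94.35
position: [569.6, 18.3, 136.7]
tool_rot: [-180.0, 0.0, -102.4]
force: [0.1, 0.1, -2.4]
finger_gap: 0.501
grip_force: 40.9
```

```bash
python3 -c "
from h import *
plan(*J(0,0),127,-102.3)
s=manip.grab_frame('scene'); cv2.imwrite('pics/s5.png',s[:,:,::-1])
z=manip.read_state()['position'][2]-14.2
hsv=cv2.cvtColor(s,cv2.COLOR_RGB2HSV).astype(int); g=pix('scene',[*J(0,0),z+8])
for c,p in comps((hsv[...,1]<50)&(hsv[...,2]>150),60):
  if np.hypot(*(c-g))<40:
    r=cv2.minAreaRect(world('scene',p,z+8).astype(np.float32)); print('lid',toJ(r[0]),r[1],r[2],len(p))"
```

```text
t 94.3 at [569.6  18.3 136.7] yaw -102.39 gap 0.501 -> spin units -0.02 then shift units [-0.001  0.025  0.195] force [ 0.1  0.1 -2.4]
lid [ 3.42226028 -0.50163473] (67.21151733398438, 76.42784881591797) 78.55012512207031 423
lid [-36.63525111  56.88678679] (20.042884826660156, 46.44657897949219) 76.24370574951172 80
```

Emit:
carry_out(
  steps=[0, 0.025, 0.1, -0.02, 0, 0, 0.07, 0, 0, 0, 0, 0, 0, 0, 0, 0, 0, 0, 0, 0, 0, 0, 0, 0],
)

```text
clock: 95.0
position: [568.3, 18.5, 128.0]
tool_rot: [-180.0, 0.0, -102.3]
force: [0.9, 0.0, -1.4]
finger_gap: 0.503
grip_force: 40.9
```

```bash
python3 -c "
from h import *
plan(*J(0,0),126.2,-102.3)
s=manip.grab_frame('scene'); cv2.imwrite('pics/s6.png',s[:,:,::-1])
z=manip.read_state()['position'][2]-14.2
x0,y0=[int(v) for v in pix('scene',[*J(20,20),110])]
cv2.imwrite('pics/m.png',crop(s,x0-40,y0-35,80,60,10))
for a,b,c in [(38,32,z+8),(38,32,z),(38,-32,z+8),(-38,32,z+8),(-38,32,z),(38,32,112),(-38,32,112)]: print((a,b,round(c,1)),((pix('scene',[*J(a,b),c])-[x0-40,y0-35])*10+5).round(0))"
```

```text
t 95.0 at [568.3  18.5 128. ] yaw -102.30 gap 0.503 -> spin units 0.00 then shift units [-0.002 -0.002  0.036] force [ 0.9  0.  -1.4]
(38, 32, np.float64(121.8)) [375. 406.]
(38, 32, np.float64(113.8)) [376. 424.]
(38, -32, np.float64(121.8)) [222. 223.]
(-38, 32, np.float64(121.8)) [634. 245.]
(-38, 32, np.float64(113.8)) [634. 263.]
(38, 32, 112) [377. 428.]
(-38, 32, 112) [634. 267.]
```

View pics/m.png

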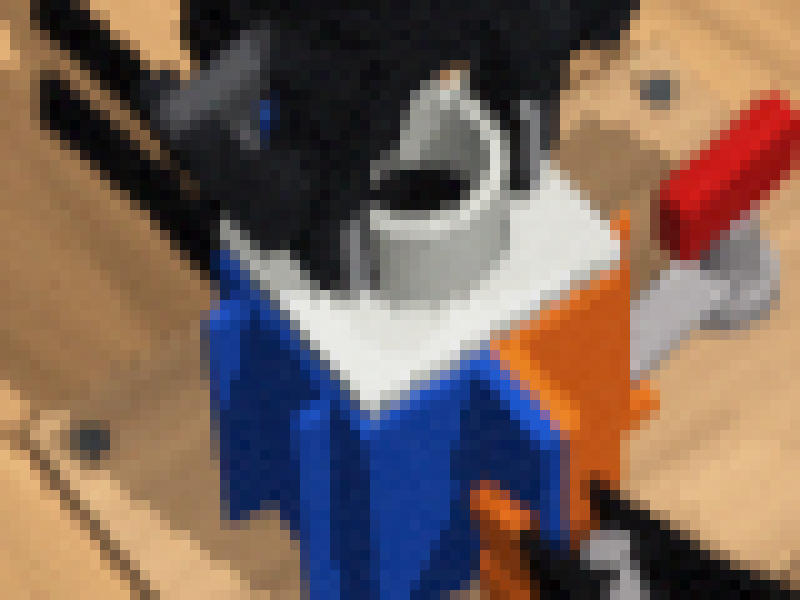

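The lid hovers square over the mould: its near corner is at (375,413) and the right corner at (625,258), both close to the predicted ones. I'll lower it to contact.

Emit:
carry_out(
  steps=[0, 0, 0.02, 0, 0, 0, 0.012, 0, 0, 0, 0, 0, 0, 0, 0, 0],
)

```text
clock: 95.45
position: [568.2, 18.5, 126.3]
tool_rot: [-180.0, -0.0, -102.3]
force: [0.2, 0.2, -1.3]
finger_gap: 0.503
grip_force: 40.8
```

Emit:
carry_out(
  steps=[0, 0, 0.016, 0, 0, 0, 0, 0, 0, 0, 0, 0],
)

```text
clock: 95.75
position: [568.2, 18.5, 126.2]
tool_rot: [-180.0, 0.0, -102.3]
force: [-3.7, 1.5, 5.7]
finger_gap: 0.5
grip_force: 41.5
```

```bash
python3 -c "
from h import *
plan(*J(0,0),126.2,-102.3)
s=manip.grab_frame('scene'); cv2.imwrite('pics/s7.png',s[:,:,::-1])
def prof(a,d,n):
  print(a,'->',d); 
  a=np.array(a);d=np.array(d)
  for k in range(-6,5):
    q=[pix('scene',[*J(*(a+d*k*1.5+np.array(d)[::-1]*w)),112]) for w in np.linspace(-8,8,7)]
    m=cv2.remap(s,np.array([[p[0] for p in q]],np.float32),np.array([[p[1] for p in q]],np.float32),cv2.INTER_LINEAR)[0].mean(0); print(' %+.1f'%(k*1.5),m.astype(int),end='')
  print()
prof((38,-12),(1,0),0); prof((38,15),(1,0),0); prof((20,32),(0,1),0); prof((-22,32),(0,1),0)"
```

```text
t 95.8 at [568.2  18.5 126.2] yaw -102.29 gap 0.500 -> spin units 0.00 then shift units [-0.004 -0.004 -0.   ] force [-3.7  1.5  5.7]
(38, -12) -> (1, 0)
 -9.0 [155 157 151] -7.5 [181 181 175] -6.0 [192 193 187] -4.5 [193 194 188] -3.0 [185 186 181] -1.5 [158 160 159] +0.0 [106 116 133] +1.5 [ 57  78 129] +3.0 [ 28  59 132] +4.5 [ 17  48 122] +6.0 [ 16  45 113]
(38, 15) -> (1, 0)
 -9.0 [232 232 228] -7.5 [232 233 229] -6.0 [232 233 228] -4.5 [231 232 228] -3.0 [222 223 220] -1.5 [183 185 185] +0.0 [116 124 141] +1.5 [ 60  83 136] +3.0 [ 31  65 144] +4.5 [ 19  53 130] +6.0 [ 15  45 111]
(20, 32) -> (0, 1)
 -9.0 [231 232 228] -7.5 [229 230 226] -6.0 [217 217 214] -4.5 [187 191 194] -3.0 [145 156 180] -1.5 [100 123 178] +0.0 [ 56  92 175] +1.5 [ 28  70 162] +3.0 [ 20  60 146] +4.5 [ 18  55 135] +6.0 [ 17  52 131]
(-22, 32) -> (0, 1)
 -9.0 [226 226 220] -7.5 [223 223 218] -6.0 [211 211 205] -4.5 [196 190 181] -3.0 [189 163 142] -1.5 [195 137  98] +0.0 [200 114  57] +1.5 [199  96  32] +3.0 [194  87  24] +4.5 [191  85  23] +6.0 [191  84  22]
```

```bash
python3 -c "
from h import *
s=cv2.imread('pics/s4.png')[:,:,::-1].copy()
def prof(a,d,s):
  print(a)
  a=np.array(a);d=np.array(d)
  for k in range(-8,5):
    q=[pix('scene',[*J(*(a+d*k*1.5+np.array(d)[::-1]*w)),112]) for w in np.linspace(-8,8,7)]
    m=cv2.remap(s,np.array([[p[0] for p in q]],np.float32),np.array([[p[1] for p in q]],np.float32),cv2.INTER_LINEAR)[0].mean(0); print(' %+.1f'%(k*1.5),m.astype(int),end='')
  print()
prof((38,-12),(1,0),s); prof((38,15),(1,0),s); prof((20,32),(0,1),s); prof((-22,32),(0,1),s)"
```

```text
(38, -12)
 -12.0 [ 20  58 142] -10.5 [ 20  58 142] -9.0 [ 19  57 142] -7.5 [ 20  58 144] -6.0 [ 22  63 154] -4.5 [ 26  72 175] -3.0 [ 29  82 195] -1.5 [ 30  86 204] +0.0 [ 30  86 205] +1.5 [ 29  83 198] +3.0 [ 25  71 172] +4.5 [ 19  54 134] +6.0 [ 16  45 113]
(38, 15)
 -12.0 [75 45 47] -10.5 [61 45 59] -9.0 [48 43 70] -7.5 [35 41 80] -6.0 [ 25  45 104] -4.5 [ 23  61 148] -3.0 [ 27  78 186] -1.5 [ 30  86 203] +0.0 [ 31  87 205] +1.5 [ 29  83 197] +3.0 [ 24  71 173] +4.5 [ 19  54 136] +6.0 [ 15  43 109]
(20, 32)
 -12.0 [115  50  15] -10.5 [112  52  22] -9.0 [99 57 58] -7.5 [ 77  69 120] -6.0 [ 52  80 172] -4.5 [ 36  85 197] -3.0 [ 32  86 204] -1.5 [ 30  84 199] +0.0 [ 27  77 184] +1.5 [ 23  67 163] +3.0 [ 20  58 144] +4.5 [ 18  53 134] +6.0 [ 18  52 129]
(-22, 32)
 -12.0 [150  72  19] -10.5 [154  74  18] -9.0 [176  88  22] -7.5 [202 106  28] -6.0 [221 119  31] -4.5 [229 126  33] -3.0 [231 128  34] -1.5 [227 122  32] +0.0 [216 110  29] +1.5 [202  96  25] +3.0 [193  87  24] +4.5 [190  84  23] +6.0 [189  84  22]
```

Emit:
carry_out(
  steps=[0, 0, -0.04, 0, -0.036, -0.04, 0, 0, 0, 0, 0, 0, 0, 0, 0.03, 0, 0, 0, 0, 0, 0, 0, 0, 0],
)

```text
clock: 96.4
position: [570.7, 19.9, 126.2]
tool_rot: [-180.0, 0.0, -102.3]
force: [-0.5, 1.0, 1.7]
finger_gap: 0.503
grip_force: 41.2
```

```bash
cat >> h.py <<'E'
def edges(s,cam='scene',L=((38,-12,1,0),(38,15,1,0),(20,32,0,1),(-22,32,0,1)),z=112):
    for x,y,dx,dy in L:
        a=np.array([x,y],float);d=np.array([dx,dy],float); k=np.arange(-9,7,.25); R=[]
        for t in k:
            q=np.array([pix(cam,[*J(*(a+d*t+abs(d[::-1])*w)),z]) for w in np.linspace(-8,8,9)],np.float32)
            R.append(cv2.remap(s,q[:,:1].copy(),q[:,1:].copy(),cv2.INTER_LINEAR).reshape(-1,3).mean(0))
        R=np.array(R); print((x,y),' '.join('%g:%d/%d/%d'%(t,*r) for t,r in zip(k[::4],R[::4])))
E
python3 -c "
from h import *
print(toJ(manip.read_state()['position']),manip.read_state()['position'][2],manip.read_state()['force'])
edges(manip.grab_frame('scene'))"
```

```text
[1.97874763 1.71685193] 126.23143763194594 [-0.53890961  0.97241926  1.73753614]
(38, -12) -9:75/76/75 -8:109/111/108 -7:139/140/135 -6:158/159/154 -5:168/169/164 -4:171/172/167 -3:175/176/170 -2:179/180/174 -1:178/179/173 0:167/169/164 1:142/145/144 2:108/114/121 3:72/83/104 4:43/61/98 5:24/46/95 6:16/40/96
(38, 15) -9:228/229/223 -8:230/230/226 -7:232/232/227 -6:232/232/228 -5:232/233/228 -4:232/233/229 -3:232/233/228 -2:231/232/228 -1:226/227/223 0:209/210/208 1:172/174/175 2:124/128/138 3:76/86/109 4:47/63/102 5:28/50/102 6:17/44/105
(20, 32) -9:230/231/226 -8:231/231/227 -7:231/231/228 -6:230/231/227 -5:225/226/221 -4:214/215/211 -3:197/199/197 -2:171/176/181 -1:141/150/168 0:110/125/159 1:77/100/152 2:49/79/147 3:30/64/142 4:20/57/137 5:18/54/134 6:18/53/131
(-22, 32) -9:224/224/218 -8:225/225/219 -7:226/226/221 -6:225/226/220 -5:220/221/216 -4:210/211/206 -3:199/197/191 -2:187/178/168 -1:179/155/138 0:178/133/107 1:182/115/77 2:186/100/51 3:189/90/34 4:190/86/26 5:191/84/24 6:191/84/23
```

Emit:
carry_out(
  steps=[0, 0, 0, 0, 0, 0, 0, 0, 0, 0, 0, 0, 0, 0, 0, 0, 0, 0, 0, 0, 0, 0, 0, 0, 0, 0, -0.1, 0, 0, 0, -0.2, 0, 0, 0, -0.4, 0, 0, 0, -0.5, 0, 0, 0, -0.4, 0, 0, 0, 0, 0],
  claw=1,
)

```text
clock: 97.65
position: [572.4, 19.8, 210.4]
tool_rot: [-179.6, 0.1, -102.3]
force: [0.3, -0.8, 0.5]
finger_gap: 0.998
grip_force: 0.0
```

Emit:
carry_out(
  steps=[0, 0.3, -0.2, 0, 0, 0.6, 0, 0, 0, 0.6, 0, 0, 0, 0.7, 0, 0, 0, 0.7, 0, 0, 0, 0.6, 0, 0, 0, 0.4, 0, 0, 0, 0.2, 0, 0, 0, 0, 0, 0, 0, 0, 0, 0, 0, 0, 0, 0],
)

```text
clock: 98.75
position: [370.8, 63.5, 215.8]
tool_rot: [180.0, -0.0, -102.3]
force: [-0.8, 0.7, -0.9]
finger_gap: 0.998
grip_force: 0.0
```

```bash
python3 -c "
from h import *
plan(400,0,200,-102.3)
t=manip.grab_frame('top'); s=manip.grab_frame('scene'); cv2.imwrite('pics/t8.png',t[:,:,::-1]);cv2.imwrite('pics/s8.png',s[:,:,::-1])
edges(s,L=((38,0,1,0),(20,32,0,1)))
hsv=cv2.cvtColor(t,cv2.COLOR_RGB2HSV).astype(int); g=pix('top',[*J(0,0),120])
for c,p in comps((hsv[...,1]<60)&(hsv[...,2]>140),200):
  if np.hypot(*(c-g))<25:
    r=cv2.minAreaRect(world('top',p,120).astype(np.float32)); print('lid',toJ(r[0]).round(1),r[1],r[2],len(p))
t4=cv2.imread('pics/t4.png')[:,:,::-1].copy()
b=cv2.subtract(t4[...,2],t4[...,0]); q=subpix(b,[pix('top',[*J(38,32),112]),pix('top',[*J(38,-32),112])]); print('mould corners',[toJ(onz('top',p,112)).round(1) for p in q])
mounted(t,100,1); mounted(t,100,-1)
m=((hsv[...,0]<6)|(hsv[...,0]>174))&(hsv[...,1]>190)&(hsv[...,2]>100)
for c,p in comps(m,30):
  if np.hypot(*(c-[305,282]))<30: print('wing',pca(world('top',p,78))[:2])"
```

```text
t 98.8 at [370.8  63.5 215.8] yaw -102.33 gap 0.998 -> spin units -0.01 then shift units [ 1.116 -0.84   0.316] force [-0.8  0.7 -0.9]
(38, 0) -9:230/231/226 -8:230/231/226 -7:230/230/226 -6:230/230/226 -5:230/231/226 -4:230/231/226 -3:230/231/227 -2:229/229/226 -1:221/221/218 0:200/201/199 1:162/165/167 2:114/120/131 3:69/80/103 4:41/57/92 5:24/43/87 6:15/36/84
(20, 32) -9:230/231/227 -8:230/231/227 -7:230/231/227 -6:229/229/225 -5:223/223/219 -4:212/213/209 -3:194/196/195 -2:168/173/179 -1:138/147/165 0:107/121/156 1:75/97/149 2:47/77/144 3:27/62/138 4:19/55/133 5:16/52/131 6:15/50/127
lid [0.8 0.5] (64.35094451904297, 76.620361328125) 78.09613800048828 785
mould corners [array([38.3, 30.6]), array([ 38.4, -31. ])]
mounted [279.9 232.3] 18 [-0.8 75.5]
 handles 80 outer y [130. 130. 132. 132. 134. 134.] x range -24.0 24.0
mounted [344.8 249.4] 5 [ -4.5 -75.2]
 handles 142 outer y [132. 132. 132. 133. 133. 134.] x range -25.0 25.0
wing (array([476.03110399,  38.34928247]), np.float64(177.2369114418827))
```

```bash
python3 -c "
from station import manip
print(manip.job_done())"
```

```text
the job is handed in; nothing more can be done
None
```

The job was handed in at about 99 s of the 210 s limit. The halves are seated and look flush, the latch is locked, and all four clamps are on (two per side). The lid is on square, within about 1 mm of flush. I couldn't measure the two lower clamps directly after nudging them inward; I estimate their pins at about 20 mm out, against the 22 mm limit.

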